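Load a colony reader's indexing dish carousel

ROBOT

A 6-joint arm with a two-finger parallel gripper is mounted at the origin on a cart in front of the work surface, level with it; the furniture and walls round the work are solid. World frame = base frame: x ahead of the robot, y to its left, z up, the work surface at z = 0. Lengths are in mm, angles in rad, forces in N, time in s.
With the tool pointing down it reaches from about 325 to 1000 mm from the base axis. Payload 5.1 kg.
Tool frame: the origin (TCP) lies between the finger pads; the fingertips stand 8 mm ahead of it and the grasp point (between the pads) lies 11 mm behind it; x points along the fingers, z is the direction in which the jaws open and shut, and the axes are right-handed (so a half turn about x gives the same grasp; the last joint's range is limited). The gripper opens to 85 mm and grips with 20 to 120 N. Pads are 22 mm wide; open, the fingers measure 114 mm over their backs; the gripper's body (76 mm by 85 mm) begins 54 mm behind the grasp point. The pads swing forward as they close: fully open they stand 13 mm farther back than shut.
Start: joints at [-1.257, 0.124, 1.65, -0, 1.367, -0.083], TCP at [251.172, -599.498, 239.322] pointing down, gripper open.
Joint ranges: [-2.61, 2.61], [-1.02, 2.33], [0.03, 2.71], [-1.35, 4.49], [0.32, 2.68], [-2.91, 2.91]. Speed limits (rad/s): [2.57, 2.57, 3.14, 3.14, 3.14, 3.14].

INTERFACE

Orientations are given as a 3x3 rotation matrix whose columns are the frame's x, y, z axes.
In Python, from rig import arm gives the robot as it stands. The module is installed in compiled form; this text tells all that it offers.
- The arm moves only by the tool carry_out, never from a script. Its argument "motion" is a list of rows, each an object of numbers: "dx", "dy", "dz": the shift along the world's x, y, z in cm; "ax", "ay", "az": the turn, a rotation vector about the world's x, y, z in rad; "gripper": the finger opening in cm, from 0 to 8.54. In form: [{"dx": .., "dy": .., "dz": .., "ax": .., "ay": .., "az": .., "gripper": ..}, ...]. A call has 1 to 20 rows; each row is the pose to reach, as a shift and turn from the pose commanded when the call began; what a row does not reach only later rows make up. A row lasts 1/8 s, in which the tool goes at most 62.5 mm and 10.7 degrees, less where a joint would pass 70% of its speed; a pose out of reach is approached as far as the arm can. A call with a gripper value outside its range is refused whole. The fingers move at their own pace and stop on an object; "newtons" is the grip in N (left out, the last holds). Time passes only in rows, so rows that repeat a pose let the fingers close. It gives the time, the measured TCP pose, the force and the opening at its end, in the units of the state.
- arm.state(): the state, without advancing time (a new reading comes with each control period).
- arm.snapshot(name): name is "scene" or "top"; returns a dict with "image" (400x640x3 uint8, blue, green, red), "depth" (400x640 float32, mm along the optical axis (not along the pixel's ray), 0 where there is no reading), "mtx" (3x3 intrinsics, pixels), "R" (3x3) and "t" (3): a world point X has camera coordinates R X + t. Camera axes: x right, y down, z forward; pixel columns grow to the right and rows downward; lengths in mm; the calibration is good to about 2 mm. A picture is of the moment at which its call begins.
- arm.finish_job(): hands the job in, once; it reports no verdict.
The state is a dict: "time": time; "q": joint angles; "qd": joint speeds; "effort": joint torques, N m; "ee_pos": TCP position; "eef_rot": TCP orientation; "ft_force": force on the tool from outside, world axes, zero at the start; "torque": the same for the moment, N m; "width": opening from 0.0 (shut) to 1.0 (fully open).
Only numpy, scipy, OpenCV 4.12 (cv2) and the standard library are available. Lean on these libraries where they do the work, as an engineer would, in place of code of your own. Each camera call takes 0.05 s, during which the arm holds its last target.

TASK

Load the colony reader's dish carousel: put every small culture dish that waits on the counter flat and fully down into a nest of its own outline (round in round, square in square), through the open bay in the clear cover. To bring a nest into the bay, lift the spring knob on the index arm, swing the arm to that nest's hole and let the pin drop fully home, so that the turret is locked before you load. When all are in, index the turret to the blank position so that the bay is closed, leave it locked there, and disturb nothing else on the counter.

Things in the scene. Friction and masses are not known exactly. Their poses are not given: they have to be found in the camera images.
- carousel: fixed dish carousel, 262 mm across, 108 mm high, upright; origin on the counter under the turret axis, z up; -x points out through the loading bay. Turret plate: 118 mm radius, top face 30 mm above the counter, turns under a clear fixed cover whose underside is 46 mm and top 54 mm up. Four thin steel posts carry the cover at its rim, none in the bay
- bay (a point): middle of the loading bay, 82 mm from the turret axis along the carousel's -x, at the height of the turret plate's top face (30 mm). The bay is an opening in the cover 40 degrees to either side of -x as seen from the axis, from 25 mm off the axis to the rim and open outwards; only the nest standing here can be reached
- index_plate: steel index plate fixed on the cover; same frame as the carousel. Top face 60 mm above the counter; 5 holes 60 mm from the axis at -120, -60, 0, 60 and 120 degrees counter-clockwise from +x, seen from above
- turret (a joint): angle (rad, counter-clockwise from above) of turret and index arm; the arm points to the carousel's +x turned by -120 degrees plus this angle. Holes at 0 (blank position: plain plate under the bay), 1.047, 2.094, 3.142, 4.189; stops at -0.12 and 4.31, so the arm never crosses the bay. Starts anywhere from 0.2 to 4.0, mostly between holes. Turns with 0.1 N m when the pin is out
- plunger (a joint): lift of the spring index pin (m): 0 = home in a hole (locked), about 0.008 = riding on the plate, 0.014 = top of travel. Pulling takes 9 N at 0, 13 N at the top. Let go, it springs down and drops in if within about 0.03 rad of a hole; if short of it, it can be swung on along the plate and falls in by itself. A seated pin has about 0.02 rad of play
- knob_grip (a point): point on the plunger's axis at the end of the index arm, 60 mm from the turret axis, 101 mm above the counter when the pin is home (it rises with the pin). The black knurled knob round it, 27 mm in diameter, reaches from 19 mm below to 7 mm above this point, spins freely on the pin and is gripped from above. The arm's top lies 9 mm under the knob
- nest_round_a (a point): round nest, 64 mm diameter, on the turret plate, 82 mm from its axis; 6 mm deep, mouth edge chamfered 2.5 mm, black floor; the point is the middle of its floor, x pointing radially outwards, z up. It comes into the loading bay when joint turret reads 1.047
- nest_square_a (a point): square nest, 54 mm wide, sides parallel to its x and y, on the turret plate, 82 mm from its axis; 6 mm deep, mouth edge chamfered 2.5 mm, black floor; the point is the middle of its floor, x pointing radially outwards, z up. It comes into the loading bay when joint turret reads 2.094
- nest_round_b (a point): round nest, 64 mm diameter, on the turret plate, 82 mm from its axis; 6 mm deep, mouth edge chamfered 2.5 mm, black floor; the point is the middle of its floor, x pointing radially outwards, z up. It comes into the loading bay when joint turret reads 3.142
- nest_square_b (a point): square nest, 54 mm wide, sides parallel to its x and y, on the turret plate, 82 mm from its axis; 6 mm deep, mouth edge chamfered 2.5 mm, black floor; the point is the middle of its floor, x pointing radially outwards, z up. It comes into the loading bay when joint turret reads 4.189
- dish_round_a: closed round culture dish, clear with pale medium, 60 mm diameter, 16 mm high, 50 g, lying on the counter or absent; origin at the centre of its underside, z up; stands 10 mm out of its nest
- dish_round_b: closed round culture dish, clear with pale medium, 60 mm diameter, 16 mm high, 50 g, lying on the counter or absent; origin at the centre of its underside, z up; stands 10 mm out of its nest
- dish_square_a: closed square culture dish, clear with pale medium, 50 mm wide along its x and y, 16 mm high, 50 g, lying on the counter or absent; origin at the centre of its underside, z up; stands 10 mm out of its nest
- dish_square_b: closed square culture dish, clear with pale medium, 50 mm wide along its x and y, 16 mm high, 50 g, lying on the counter or absent; origin at the centre of its underside, z up; stands 10 mm out of its nest
- timer: small bench timer, 60x64x23 mm, not to be moved; origin under its centre
- blue_pen: blue pen, 138 mm long along its y, not to be moved
- forceps: steel forceps, 127 mm long along its y, 8 mm high, not to be moved
- tape_roll: roll of label tape, 55 mm across, 18 mm high, not to be moved; origin under its centre
- specimen_cup: lidded white cup, 49 mm across, 55 mm high, not to be moved; origin under its centre
Things that resemble listed ones, but are neither listed nor needed, are in the scene too. What is shaped like the dish_square_b but orange is not meant.

How it is judged:
By the outcome, as a careful person would: the job done as asked, in the order asked, and still so for the second after the job is handed in, with the robot touching nothing.
Of dish_round_a, dish_round_b, dish_square_a, dish_square_b only 3 to 4 are there at a start; the rules pass over those that are not, and their reading is None.
At some moment in a run one of dish_round_a, dish_round_b, dish_square_a, dish_square_b may be knocked a few centimetres aside while the robot is not near it.
Once in a run the grip may slacken for a moment while it holds something.
It also fails if it takes over 210 s, if anything falls off the work surface, if the arm or the gripper's body presses on something with over 40 N, if the wrist force passes 120 N, or if a joint passes its speed limit or range.

## Working session

There is one attempt and no reset: what is moved stays moved. The work goes in short steps, Python scripts to look and compute and a tool call to move; the robot and the scene stay as the last step left them, time stands still between calls to the robot, and variables do not carry over. Pictures are saved under pics/ and viewed, and the job is handed in when it is done.

Besides the shell and the picture viewer there is one more tool, called after "Call:" in YAML: its name, and indented under it one key for each argument. carry_out: Moves the arm, as the interface text tells. Its arguments: {"type":"object","properties":{"motion":{"type":"array","items":{"type":"object","properties":{"dx":{"type":"number"},"dy":{"type":"number"},"dz":{"type":"number"},"ax":{"type":"number"},"ay":{"type":"number"},"az":{"type":"number"},"gripper":{"type":"number"}}}},"newtons":{"type":"number"}},"required":["motion"]}

```bash
ls; mkdir -p pics; cat > h.py <<'E'
import numpy as np, cv2
from rig import arm
def snap(n,f=None):
    s=arm.snapshot(n)
    if f: cv2.imwrite('pics/'+f,s['image'])
    return s
def cast(s,u,v,z):
    d=np.linalg.inv(s['mtx'])@np.array([u,v,1.]); R=np.array(s['R']);t=np.array(s['t']).ravel()
    C=-R.T@t; d=R.T@d; return C+d*(z-C[2])/d[2]
def proj(s,X):
    p=np.array(s['mtx'])@(np.array(s['R'])@np.array(X,float)+np.array(s['t']).ravel()); return p[:2]/p[2]
def cloud(s):
    d=s['depth']; v,u=np.indices(d.shape); K=s['mtx']
    P=np.stack([(u-K[0][2])/K[0][0]*d,(v-K[1][2])/K[1][1]*d,d],-1)
    return (P-np.array(s['t']).ravel())@np.array(s['R'])
E
python3 - <<'E'
from h import *
st=arm.state()
for k,v in st.items(): print(k,np.round(v,3).tolist())
for n in ('scene','top'):
    s=snap(n,n+'0.png'); print(n,np.round(s['mtx'],1).tolist(),np.round(s['R'],3).tolist(),np.round(s['t'],1).tolist())
    np.savez('pics/'+n+'0.npz',**s)
E
```

```text
pics
time 0.0
q [-1.257, 0.125, 1.652, -0.0, 1.367, -0.083]
qd [0.002, -0.001, 0.0, 0.001, -0.0, 0.0]
effort [0.002, -42.361, -36.545, 0.0, 0.007, 0.0]
ee_pos [250.989, -598.949, 238.056]
eef_rot [[-0.001, 0.922, 0.386], [0.002, 0.386, -0.922], [-1.0, 0.0, -0.002]]
ft_force [-0.293, -0.584, 0.147]
torque [-0.01, 0.021, -0.028]
width 0.998
scene [[393.9, 0.0, 319.9], [0.0, 393.9, 196.9], [0.0, 0.0, 1.0]] [[-0.809, -0.587, 0.0], [-0.442, 0.609, -0.658], [0.387, -0.533, -0.753]] [451.5, 275.8, 734.8]
top [[436.7, 0.0, 316.3], [0.0, 436.7, 199.1], [0.0, 0.0, 1.0]] [[0.003, -0.999, 0.036], [-0.987, -0.009, -0.161], [0.161, -0.035, -0.986]] [10.1, 534.3, 962.4]
```

View pics/scene0.png

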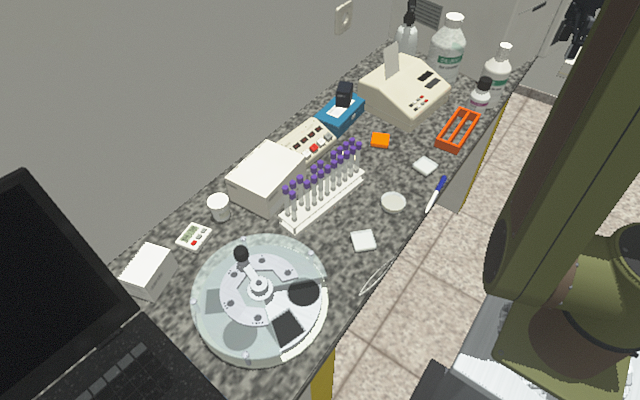

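View pics/top0.png

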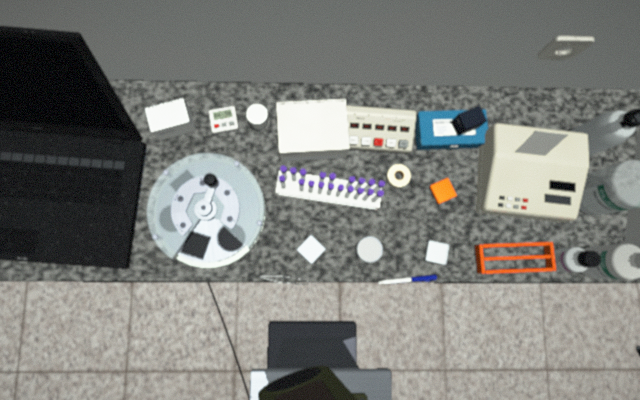

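```bash
python3 - <<'E'
from h import *
s=dict(np.load('pics/top0.npz')); im=s['image']
cv2.imwrite('pics/c1.png',cv2.resize(im[140:285,140:300],None,fx=4.5,fy=4,interpolation=cv2.INTER_CUBIC))
cv2.imwrite('pics/c2.png',cv2.resize(im[150:290,260:460],None,fx=4,fy=4,interpolation=cv2.INTER_CUBIC))
P=cloud(s)
for n,u,v in [('sq1',312,249),('rd',370,249),('sq2',437,252),('box',167,115),('tape',399,169),('orange',443,191),('knob',210,180),('hub',206,209),('cup',257,114),('rack',330,190),('box2',312,125)]:
    print(n,np.round(P[v,u],1),np.round(cast(s,u,v,16),1))
E
```

```text
sq1 [421.4  22.1  12.6] [421.3  22.2  16. ]
rd [ 421.8 -112.8   18.2] [ 422.  -113.2   16. ]
sq2 [ 415.8 -271.1   14.9] [ 415.8 -270.8   16. ]
box [723.1 357.8  65.1] [740.9 373.5  16. ]
tape [ 613.9 -186.4   16.5] [ 614.  -186.5   16. ]
orange [ 562.6 -293.9    8.5] [ 561.2 -291.4   16. ]
knob [561.9 243.1 114.2] [582.1 263.9  16. ]
hub [504.5 256.9  77. ] [512.9 270.2  16. ]
cup [731.9 153.1  57. ] [747.  157.5  16. ]
rack [541.2 -12.8 122.7] [560.9 -19.9  16. ]
box2 [699.2  25.2  80.3] [721.2  23.6  16. ]
```

View pics/c1.png

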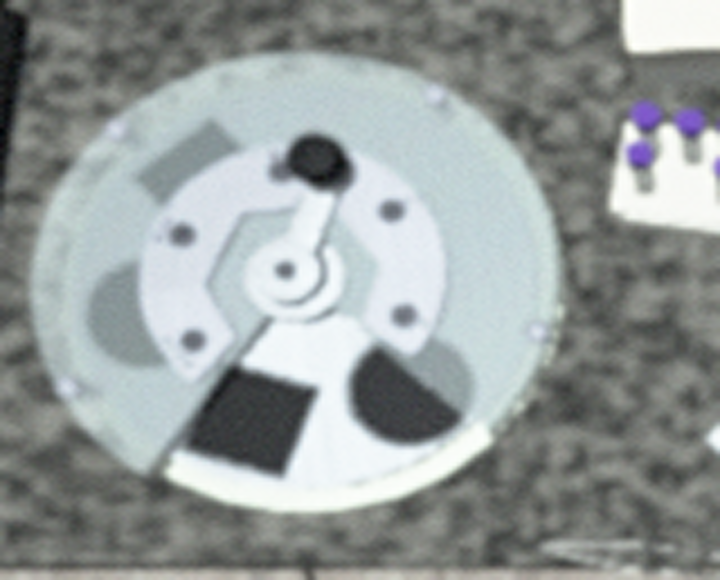

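View pics/c2.png

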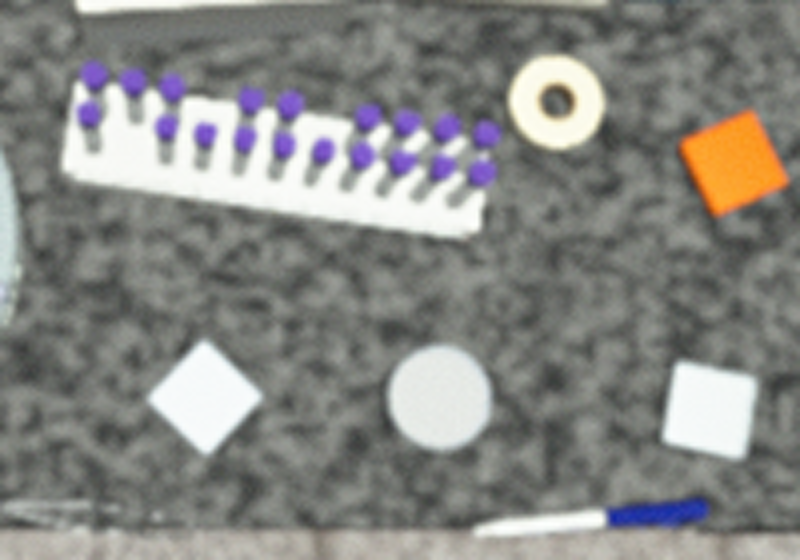

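```bash
python3 - <<'E'
from h import *
from scipy.optimize import least_squares
s=dict(np.load('pics/top0.npz')); im=s['image']
g=cv2.cvtColor(im,cv2.COLOR_BGR2GRAY); 
def blob(u,v,r=4):
    w=g[int(v)-r:int(v)+r+1,int(u)-r:int(u)+r+1].astype(float); m=np.clip(np.median(w)-25-w,0,None)
    vv,uu=np.indices(w.shape); return (uu*m).sum()/m.sum()+int(u)-r,(vv*m).sum()/m.sum()+int(v)-r
H=[blob(*p) for p in [(180.67,198.75),(182.9,225.25),(229.8,219),(226.9,192.5)]]
W=np.array([cast(s,u,v,60) for u,v in H]); print(np.round(H,1).tolist(),np.round(W,1).tolist())
ang=np.deg2rad([60,120,-120,-60])
f=lambda p:(p[:2]+60*np.c_[np.cos(ang+p[2]),np.sin(ang+p[2])]-W[:,:2]).ravel()
r=least_squares(f,[500,257,0]); print('carousel',r.x,np.round(r.fun,1))
kb=blob(210,181,9); print('knob px',kb)
for z in (116,108): 
    k=cast(s,*kb,z); d=k[:2]-r.x[:2]; print(k,np.hypot(*d),(np.arctan2(d[1],d[0])-r.x[2])+np.deg2rad(120))
# dishes
hsv=cv2.cvtColor(im,cv2.COLOR_BGR2HSV)
m=((g>150)&(hsv[...,1]<60)).astype(np.uint8)
c,_=cv2.findContours(m,cv2.RETR_EXTERNAL,cv2.CHAIN_APPROX_NONE)
for k in c:
    a=cv2.contourArea(k)
    if 150<a<900:
        (u,v),wh,an=cv2.minAreaRect(k); P=np.array([cast(s,q[0],q[1],14)[:2] for q in k[:,0]],np.float32)
        print(np.round((u,v)),a,cv2.minAreaRect(P))
P=cloud(s)
m=(P[...,0]>400)&(P[...,0]<620)&(P[...,1]>330)&(P[...,1]<460)&(s['depth']>0)
print('laptop z max',P[m][:,2].max(), np.percentile(P[m][:,2],[50,90]))
E
```

```text
[[180.0, 198.2], [182.4, 224.7], [229.3, 218.5], [226.6, 192.2]] [[530.7, 319.4, 60.0], [471.2, 310.9, 60.0], [486.0, 208.1, 60.0], [545.3, 216.2, 60.0]]
carousel [5.08305774e+02 2.63679512e+02 1.40884426e-01] [-0.  -0.1  0.1 -0.  -0.1 -0.1 -0.   0.2]
knob px (np.float64(210.43498740278235), np.float64(180.16781684740937))
[561.13637629 241.79822635 116.        ] 57.1827177424687 1.5608417569876687
[562.78213962 243.48215353 108.        ] 58.09998030735175 1.5984672697643094
[241. 386.] 154.5 ((119.5112075805664, 177.0120086669922), (52.83171844482422, 21.825944900512695), 1.8816719055175781)
[257. 384.] 426.5 ((124.49696350097656, 141.1929473876953), (60.96533966064453, 47.994197845458984), 17.49026107788086)
[575. 260.] 207.5 ((400.2136535644531, -600.4251708984375), (57.539825439453125, 44.998046875), 6.824672698974609)
[626. 262.] 618.0 ((396.65399169921875, -724.2758178710938), (63.10238265991211, 83.22742462158203), 83.22064971923828)
[437. 252.] 430.5 ((415.5987243652344, -272.07415771484375), (51.841796875, 51.249141693115234), 79.0589828491211)
[370. 249.] 518.0 ((422.2598876953125, -112.36394500732422), (58.76665496826172, 60.69129180908203), 89.33094787597656)
[311. 249.] 447.0 ((421.3646240234375, 25.542572021484375), (51.00492858886719, 50.917083740234375), 45.33506774902344)
[399. 175.] 428.5 ((600.4697265625, -187.2240447998047), (57.710060119628906, 58.300743103027344), 44.74495315551758)
[444. 127.] 312.0 ((721.927734375, -302.0500793457031), (41.05105972290039, 56.89115905761719), 0.8450042009353638)
[223. 119.] 614.5 ((734.593017578125, 240.0318603515625), (62.23506164550781, 66.40391540527344), 11.949224472045898)
[256. 114.] 356.5 ((749.0768432617188, 158.97494506835938), (53.60953903198242, 50.996307373046875), 1.233143925666809)
laptop z max 62.20408696616006 [28.95332023 54.61210648]
```

```bash
python3 - <<'E'
from h import *
s=dict(np.load('pics/scene0.npz')); im=s['image'].copy()
c=np.array([508.3,263.7]);yaw=.141
for a in (-120,-60,0,60,120):
    X=[*(c+60*np.array([np.cos(yaw+np.deg2rad(a)),np.sin(yaw+np.deg2rad(a))])),60]; u,v=proj(s,X); cv2.circle(im,(int(round(u*8)),int(round(v*8))),16,(0,0,255),1,cv2.LINE_AA,3)
th=yaw-np.deg2rad(120)+1.575
k=c+60*np.array([np.cos(th),np.sin(th)]); print('knob',k)
for z,col in ((116,(0,255,0)),(90,(255,0,0))):
    pts=np.array([proj(s,[k[0]+13.5*np.cos(t),k[1]+13.5*np.sin(t),z]) for t in np.linspace(0,6.28,40)]); cv2.polylines(im,[np.round(pts*8).astype(int)],True,col,1,cv2.LINE_AA,3)
for x,y in ((415.6,-272.1),(422.3,-112.4),(421.4,25.5)):
    u,v=proj(s,[x,y,15]); cv2.circle(im,(int(round(u*8)),int(round(v*8))),16,(0,0,255),1,cv2.LINE_AA,3)
a=cv2.resize(im[225:370,180:340],None,fx=3,fy=3,interpolation=cv2.INTER_CUBIC)
b=cv2.resize(im[140:285,340:440],None,fx=3,fy=3,interpolation=cv2.INTER_CUBIC)
cv2.imwrite('pics/c3.png',np.hstack([a,b]))
E
```

```text
knob [564.05552372 241.53422516]
```

View pics/c3.png

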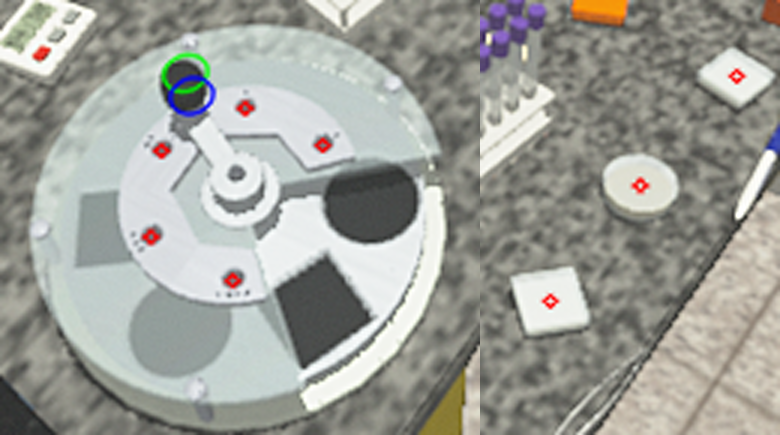

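Call:
carry_out:
  motion:
    - {"dx": 0,"dy": 0,"dz": 0,"az": -0.12,"gripper": 5.5}
    - {"dx": 31.3,"dy": 84.3,"dz": -3,"az": -0.255,"gripper": 5.5}
    - {"dx": 31.3,"dy": 84.3,"dz": -3,"az": -0.255,"gripper": 5.5}
    - {"dx": 31.3,"dy": 84.3,"dz": -3,"az": -0.255,"gripper": 5.5}
    - {"dx": 31.3,"dy": 84.3,"dz": -3,"az": -0.255,"gripper": 5.5}
    - {"dx": 31.3,"dy": 84.3,"dz": -3,"az": -0.255,"gripper": 5.5}
    - {"dx": 31.3,"dy": 84.3,"dz": -3,"az": -0.255,"gripper": 5.5}
    - {"dx": 31.3,"dy": 84.3,"dz": -3,"az": -0.255,"gripper": 5.5}
    - {"dx": 31.3,"dy": 84.3,"dz": -3,"az": -0.255,"gripper": 5.5}
    - {"dx": 31.3,"dy": 84.3,"dz": -3,"az": -0.255,"gripper": 5.5}
    - {"dx": 31.3,"dy": 84.3,"dz": -3,"az": -0.255,"gripper": 5.5}
    - {"dx": 31.3,"dy": 84.3,"dz": -3,"az": -0.255,"gripper": 5.5}
    - {"dx": 31.3,"dy": 84.3,"dz": -3,"az": -0.255,"gripper": 5.5}
    - {"dx": 31.3,"dy": 84.3,"dz": -3,"az": -0.255,"gripper": 5.5}
    - {"dx": 31.3,"dy": 84.3,"dz": -3,"az": -0.255,"gripper": 5.5}
    - {"dx": 31.3,"dy": 84.3,"dz": -3,"az": -0.255,"gripper": 5.5}
    - {"dx": 31.3,"dy": 84.3,"dz": -3,"az": -0.255,"gripper": 5.5}
    - {"dx": 31.3,"dy": 84.3,"dz": -3,"az": -0.255,"gripper": 5.5}
    - {"dx": 31.3,"dy": 84.3,"dz": -3,"az": -0.255,"gripper": 5.5}
  newtons: 60

```text
invalid input
```

Call:
carry_out:
  motion:
    - {"dx": 0,"dy": 0,"dz": 0,"ax": 0,"ay": 0,"az": -0.12,"gripper": 5.5}
  newtons: 60

```text
time: 0.22
ee_pos: [251.1, -599.1, 238.4]
eef_rot: [[-0.0, 0.963, 0.27], [0.001, 0.27, -0.963], [-1.0, -0.0, -0.001]]
ft_force: [0.3, -0.2, 0.6]
width: 0.817
```

Call:
carry_out:
  motion:
    - {"dx": 31.3,"dy": 84.3,"dz": -3,"ax": 0,"ay": 0,"az": -0.135,"gripper": 5.5}
    - {"dx": 31.3,"dy": 84.3,"dz": -3,"ax": 0,"ay": 0,"az": -0.135,"gripper": 5.5}
    - {"dx": 31.3,"dy": 84.3,"dz": -3,"ax": 0,"ay": 0,"az": -0.135,"gripper": 5.5}
    - {"dx": 31.3,"dy": 84.3,"dz": -3,"ax": 0,"ay": 0,"az": -0.135,"gripper": 5.5}
    - {"dx": 31.3,"dy": 84.3,"dz": -3,"ax": 0,"ay": 0,"az": -0.135,"gripper": 5.5}
    - {"dx": 31.3,"dy": 84.3,"dz": -3,"ax": 0,"ay": 0,"az": -0.135,"gripper": 5.5}
    - {"dx": 31.3,"dy": 84.3,"dz": -3,"ax": 0,"ay": 0,"az": -0.135,"gripper": 5.5}
    - {"dx": 31.3,"dy": 84.3,"dz": -3,"ax": 0,"ay": 0,"az": -0.135,"gripper": 5.5}
    - {"dx": 31.3,"dy": 84.3,"dz": -3,"ax": 0,"ay": 0,"az": -0.135,"gripper": 5.5}
    - {"dx": 31.3,"dy": 84.3,"dz": -3,"ax": 0,"ay": 0,"az": -0.135,"gripper": 5.5}
    - {"dx": 31.3,"dy": 84.3,"dz": -3,"ax": 0,"ay": 0,"az": -0.135,"gripper": 5.5}
    - {"dx": 31.3,"dy": 84.3,"dz": -3,"ax": 0,"ay": 0,"az": -0.135,"gripper": 5.5}
    - {"dx": 31.3,"dy": 84.3,"dz": -3,"ax": 0,"ay": 0,"az": -0.135,"gripper": 5.5}
    - {"dx": 31.3,"dy": 84.3,"dz": -3,"ax": 0,"ay": 0,"az": -0.135,"gripper": 5.5}
    - {"dx": 31.3,"dy": 84.3,"dz": -3,"ax": 0,"ay": 0,"az": -0.135,"gripper": 5.5}
    - {"dx": 31.3,"dy": 84.3,"dz": -3,"ax": 0,"ay": 0,"az": -0.135,"gripper": 5.5}
    - {"dx": 31.3,"dy": 84.3,"dz": -3,"ax": 0,"ay": 0,"az": -0.135,"gripper": 5.5}

```text
time: 2.35
ee_pos: [563.8, 242.3, 209.0]
eef_rot: [[-0.001, 0.99, 0.14], [-0.001, 0.14, -0.99], [-1.0, -0.001, 0.001]]
ft_force: [0.6, 0.0, 0.2]
width: 0.646
```

```bash
python3 - <<'E'
from h import *
st=arm.state(); print(np.round(st['q'],2),np.round(st['ee_pos'],1),st['width'],np.round(st['ft_force'],1))
s=snap('scene'); im=s['image']; cv2.imwrite('pics/s1.png',cv2.resize(im[130:370,120:400],None,fx=2.5,fy=2.5))
E
```

```text
[ 0.32  0.07  1.76 -0.    1.31  1.75] [563.8 242.3 209. ] 0.646192101715284 [0.6 0.  0.2]
```

View pics/s1.png

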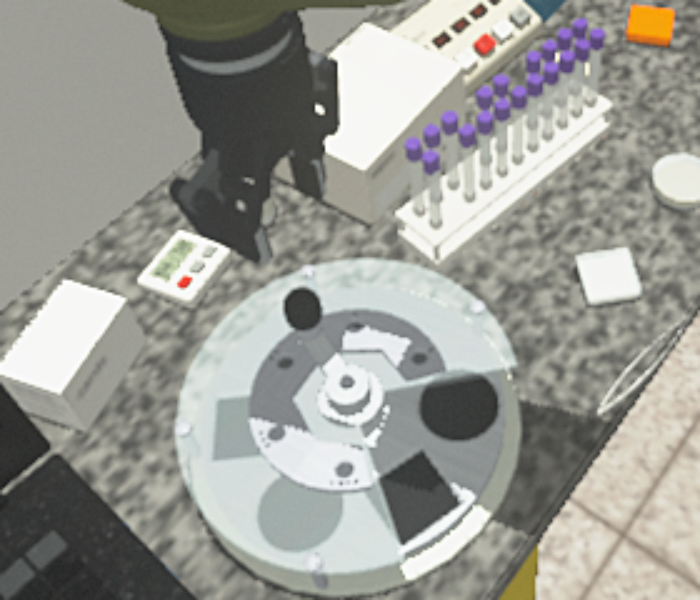

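Call:
carry_out:
  motion:
    - {"dx": 0.05,"dy": 0.05,"dz": -5,"ax": 0,"ay": 0,"az": 0,"gripper": 5.5}
    - {"dx": 0.05,"dy": 0.05,"dz": -8,"ax": 0,"ay": 0,"az": 0,"gripper": 5.5}
    - {"dx": 0.05,"dy": 0.05,"dz": -10,"ax": 0,"ay": 0,"az": 0,"gripper": 5.5}
    - {"dx": 0.05,"dy": 0.05,"dz": -10.7,"ax": 0,"ay": 0,"az": 0,"gripper": 5.5}
    - {"dx": 0.05,"dy": 0.05,"dz": -10.7,"ax": 0,"ay": 0,"az": 0,"gripper": 5.5}
    - {"dx": 0.05,"dy": 0.05,"dz": -10.7,"ax": 0,"ay": 0,"az": 0,"gripper": 4}
    - {"dx": 0.05,"dy": 0.05,"dz": -10.7,"ax": 0,"ay": 0,"az": 0,"gripper": 3}
    - {"dx": 0.05,"dy": 0.05,"dz": -10.7,"ax": 0,"ay": 0,"az": 0,"gripper": 2}
    - {"dx": 0.05,"dy": 0.05,"dz": -10.7,"ax": 0,"ay": 0,"az": 0,"gripper": 2}
    - {"dx": 0.05,"dy": 0.05,"dz": -10.7,"ax": 0,"ay": 0,"az": 0,"gripper": 2}
    - {"dx": 0.05,"dy": 0.05,"dz": -10.7,"ax": 0,"ay": 0,"az": 0,"gripper": 2}
  newtons: 60

```text
time: 3.78
ee_pos: [565.1, 244.8, 104.0]
eef_rot: [[0.001, 0.99, 0.142], [0.001, 0.142, -0.99], [-1.0, 0.001, -0.001]]
ft_force: [-3.0, 1.6, 6.2]
width: 0.29
```

```bash
python3 - <<'E'
from h import *
st=arm.state(); print(np.round(st['q'],2),np.round(st['ee_pos'],1),st['width']*85.4,np.round(st['ft_force'],1))
s=snap('scene'); im=s['image']; cv2.imwrite('pics/s2.png',cv2.resize(im[180:370,150:350],None,fx=3,fy=3))
E
```

```text
[0.32 0.17 1.84 0.   1.13 1.75] [565.1 244.8 104. ] 24.77360917362827 [-3.   1.6  6.2]
```

View pics/s2.png

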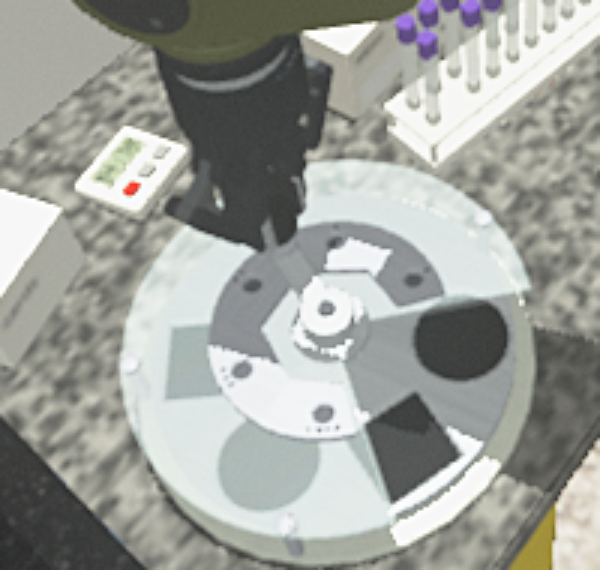

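Call:
carry_out:
  motion:
    - {"dx": 0,"dy": 0,"dz": 0.3,"ax": 0,"ay": 0,"az": 0,"gripper": 2}
    - {"dx": 0,"dy": 0,"dz": 0.5,"ax": 0,"ay": 0,"az": 0,"gripper": 2}
    - {"dx": 0.15,"dy": 0.5,"dz": 0.5,"ax": 0,"ay": 0,"az": 0,"gripper": 2}
    - {"dx": 0.27,"dy": 1.0,"dz": 0.5,"ax": 0,"ay": 0,"az": 0,"gripper": 2}
    - {"dx": 0.34,"dy": 1.43,"dz": 0.5,"ax": 0,"ay": 0,"az": 0,"gripper": 2}
    - {"dx": 0.36,"dy": 1.9,"dz": 0.5,"ax": 0,"ay": 0,"az": 0,"gripper": 2}
    - {"dx": 0.35,"dy": 2.4,"dz": 0.5,"ax": 0,"ay": 0,"az": 0,"gripper": 2}
    - {"dx": 0.3,"dy": 2.81,"dz": 0.5,"ax": 0,"ay": 0,"az": 0,"gripper": 2}
    - {"dx": 0.3,"dy": 2.81,"dz": 0.5,"ax": 0,"ay": 0,"az": 0,"gripper": 2}

```text
time: 4.95
ee_pos: [567.2, 273.0, 107.1]
eef_rot: [[-0.001, 0.99, 0.142], [0.001, 0.142, -0.99], [-1.0, -0.001, -0.001]]
ft_force: [2.1, 1.5, -12.5]
width: 0.292
```

```bash
python3 - <<'E'
from h import *
st=arm.state(); p=st['ee_pos'];d=np.array(p[:2])-[508.3,263.7]; print(np.round(p,1),st['width']*85.4,np.round(st['ft_force'],1),np.hypot(*d),np.arctan2(d[1],d[0])-.141+2.094)
s=snap('scene'); im=s['image']; cv2.imwrite('pics/s3.png',cv2.resize(im[180:370,150:350],None,fx=3,fy=3))
s=snap('top'); im=s['image']; cv2.imwrite('pics/t3.png',cv2.resize(im[140:290,140:300],None,fx=3,fy=3))
E
```

```text
[567.2 273.  107.1] 24.92865520551693 [  2.1   1.5 -12.5] 59.58840635025082 2.1097822077312673
```

View pics/s3.png

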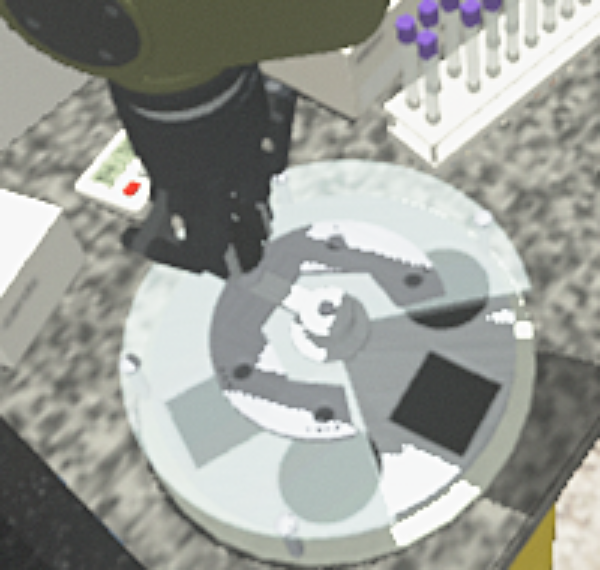

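View pics/t3.png

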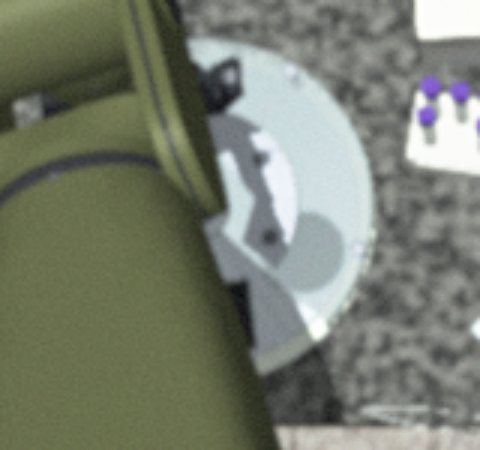

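Call:
carry_out:
  motion:
    - {"dx": 0.03,"dy": -0.05,"dz": -0.5,"ax": 0,"ay": 0,"az": 0,"gripper": 2}
    - {"dx": 0.03,"dy": -0.05,"dz": -1.0,"ax": 0,"ay": 0,"az": 0,"gripper": 2}
    - {"dx": 0.03,"dy": -0.05,"dz": -1.2,"ax": 0,"ay": 0,"az": 0,"gripper": 2}
    - {"dx": 0.03,"dy": -0.05,"dz": -1.3,"ax": 0,"ay": 0,"az": 0,"gripper": 2}
    - {"dx": 0.03,"dy": -0.05,"dz": -1.3,"ax": 0,"ay": 0,"az": 0,"gripper": 2}

```text
time: 5.68
ee_pos: [568.0, 271.8, 96.8]
eef_rot: [[-0.0, 0.99, 0.141], [0.0, 0.141, -0.99], [-1.0, -0.0, -0.0]]
ft_force: [-7.4, -1.5, 1.9]
width: 0.29
```

Call:
carry_out:
  motion:
    - {"dx": 0,"dy": 0,"dz": 0,"ax": 0,"ay": 0,"az": 0,"gripper": 5.5}
    - {"dx": 0,"dy": 0,"dz": 0,"ax": 0,"ay": 0,"az": 0,"gripper": 5.5}
    - {"dx": 0,"dy": 0,"dz": 3,"ax": 0,"ay": 0,"az": 0,"gripper": 6}
    - {"dx": 0,"dy": 0,"dz": 7,"ax": 0,"ay": 0,"az": 0,"gripper": 7}
    - {"dx": -14.7,"dy": -24.6,"dz": 7,"ax": 0,"ay": 0,"az": 0.65,"gripper": 7}
    - {"dx": -14.7,"dy": -24.6,"dz": 7,"ax": 0,"ay": 0,"az": 0.65,"gripper": 7}
    - {"dx": -14.7,"dy": -24.6,"dz": 7,"ax": 0,"ay": 0,"az": 0.65,"gripper": 7}
    - {"dx": -14.7,"dy": -24.6,"dz": 7,"ax": 0,"ay": 0,"az": 0.65,"gripper": 7}
    - {"dx": -14.7,"dy": -24.6,"dz": 7,"ax": 0,"ay": 0,"az": 0.65,"gripper": 7}
    - {"dx": -14.7,"dy": -24.6,"dz": 7,"ax": 0,"ay": 0,"az": 0.65,"gripper": 7}

```text
time: 6.92
ee_pos: [421.0, 23.9, 165.5]
eef_rot: [[0.003, 0.705, 0.709], [-0.001, 0.709, -0.705], [-1.0, 0.002, 0.003]]
ft_force: [0.4, -0.0, -0.8]
width: 0.818
```

```bash
python3 - <<'E'
from h import *
st=arm.state(); print(np.round(st['ee_pos'],1),np.round(st['eef_rot'],3).tolist(),st['width']*85.4,np.round(st['ft_force'],1))
s=snap('top'); im=s['image']; cv2.imwrite('pics/t4.png',cv2.resize(im[140:290,140:460],None,fx=2.5,fy=2.5))
P=cloud(s); m=(s['image'].max(2)<60)&(abs(P[...,0]-567)<25)&(abs(P[...,1]-272)<25); print('knob',m.sum(),np.percentile(P[m],[50,90,98],axis=0).round(1).tolist())
s=snap('scene'); im=s['image']; cv2.imwrite('pics/s4.png',cv2.resize(im[130:370,180:460],None,fx=2.5,fy=2.5))
E
```

```text
[421.   23.9 165.5] [[0.003, 0.705, 0.709], [-0.001, 0.709, -0.705], [-1.0, 0.002, 0.003]] 69.82714227606742 [ 0.4 -0.  -0.8]
knob 82 [[564.6, 268.1, 106.5], [573.3, 276.4, 109.0], [575.2, 278.8, 110.2]]
```

View pics/t4.png

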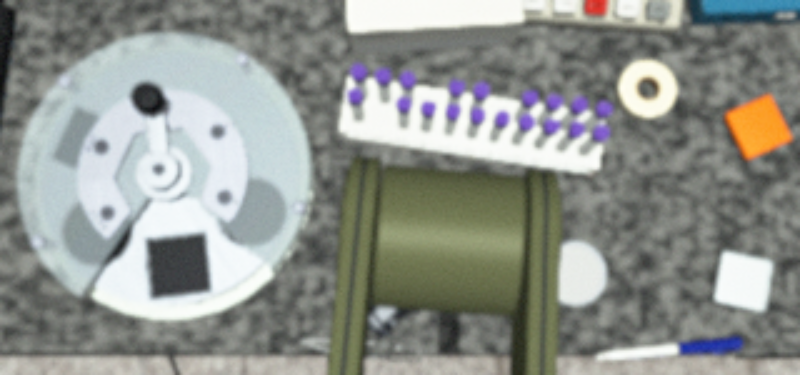

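View pics/s4.png

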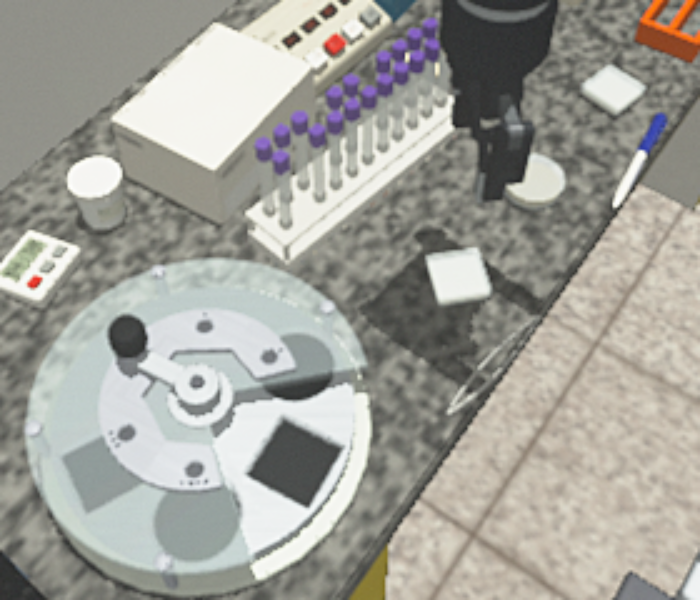

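```bash
python3 - <<'E'
from h import *
s=snap('scene'); P=cloud(s); im=s['image']; d=s['depth']
st=arm.state(); p=np.array(st['ee_pos']); R=np.array(st['eef_rot'])
L=(P-p)@R  # tool coords
m=(d>0)&(abs(L[...,1])<16)&(abs(L[...,2])<65)&(L[...,0]<40)&(L[...,0]>-60)
for sgn in (1,-1):
    q=L[m&(sgn*L[...,2]>0)]; 
    print(sgn,len(q), np.round(np.percentile(q[:,0],[50,90,97,100]),1), np.round(np.percentile(q[q[:,0]>np.percentile(q[:,0],80)],[5,50,95],axis=0),1).tolist())
# nest measure
t=snap('top'); g=cv2.cvtColor(t['image'],cv2.COLOR_BGR2GRAY)
mm=(g<75).astype(np.uint8); c,_=cv2.findContours(mm,cv2.RETR_EXTERNAL,cv2.CHAIN_APPROX_NONE)
for k in c:
    (u,v),wh,an=cv2.minAreaRect(k)
    if abs(u-212)<12 and abs(v-246)<12 and cv2.contourArea(k)>100:
        for z in (24,30): print(z,cv2.minAreaRect(np.array([cast(t,q[0],q[1],z)[:2] for q in k[:,0]],np.float32)))
print(proj(t,[427.1,252.2,24]))
# sq1 in scene
hsv=cv2.cvtColor(im,cv2.COLOR_BGR2HSV); G=cv2.cvtColor(im,cv2.COLOR_BGR2GRAY); mm=((G>150)).astype(np.uint8)
c,_=cv2.findContours(mm,cv2.RETR_EXTERNAL,cv2.CHAIN_APPROX_NONE)
for k in c:
    (u,v),wh,an=cv2.minAreaRect(k)
    if np.hypot(u-363,v-240)<12: print((u,v),cv2.minAreaRect(np.array([cast(s,q[0],q[1],14)[:2] for q in k[:,0]],np.float32)))
E
```

```text
1 118 [-26.1  -7.1  -4.   -0.5] [[-11.3, -2.3, 36.3], [-6.9, 3.8, 37.0], [-2.7, 10.0, 39.2]]
-1 216 [-48.7 -13.4  -8.6  -3. ] [[-16.3, -10.6, -47.3], [-13.3, 4.9, -44.0], [-4.2, 10.4, -37.5]]
24 ((427.0248107910156, 253.50466918945312), (46.763763427734375, 47.18204116821289), 7.338550090789795)
30 ((426.6988830566406, 252.28721618652344), (46.486202239990234, 46.90199661254883), 7.338578701019287)
[211.54352313 245.74964174]
(362.6603698730469, 238.31130981445312) ((426.48828125, 19.363039016723633), (50.774940490722656, 67.75884246826172), 46.19404220581055)
```

Call:
carry_out:
  motion:
    - {"dx": 0,"dy": 0,"dz": -6,"ax": 0,"ay": 0,"az": 0,"gripper": 7}
    - {"dx": 0,"dy": 0,"dz": -11,"ax": 0,"ay": 0,"az": 0,"gripper": 7}
    - {"dx": 0,"dy": 0,"dz": -14,"ax": 0,"ay": 0,"az": 0,"gripper": 7}
    - {"dx": 0,"dy": 0,"dz": -15.4,"ax": 0,"ay": 0,"az": 0,"gripper": 7}
    - {"dx": 0,"dy": 0,"dz": -15.4,"ax": 0,"ay": 0,"az": 0,"gripper": 7}
  newtons: 40

```text
time: 7.75
ee_pos: [421.0, 26.1, 9.9]
eef_rot: [[-0.002, 0.702, 0.712], [0.0, 0.712, -0.702], [-1.0, -0.001, -0.001]]
ft_force: [-0.1, 0.2, 0.5]
width: 0.818
```

```bash
python3 - <<'E'
from h import *
s=snap('scene'); im=s['image']; cv2.imwrite('pics/s5.png',cv2.resize(im[150:300,280:440],None,fx=4,fy=4))
E
```

```text
(no output)
```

View pics/s5.png

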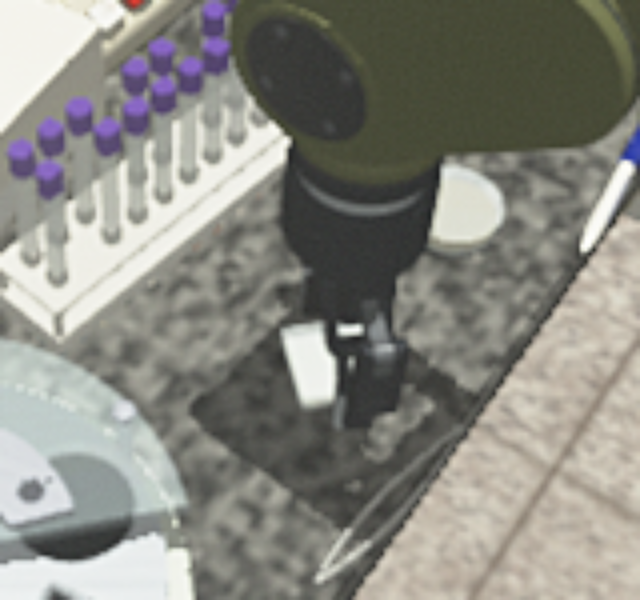

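Call:
carry_out:
  motion:
    - {"dx": 0,"dy": 0,"dz": 0,"ax": 0,"ay": 0,"az": 0,"gripper": 6}
    - {"dx": 0,"dy": 0,"dz": 0,"ax": 0,"ay": 0,"az": 0,"gripper": 4.6}
    - {"dx": 0,"dy": 0,"dz": 0,"ax": 0,"ay": 0,"az": 0,"gripper": 4.6}
    - {"dx": 0,"dy": 0,"dz": 0,"ax": 0,"ay": 0,"az": 0,"gripper": 4.6}
    - {"dx": 0,"dy": 0,"dz": 0,"ax": 0,"ay": 0,"az": 0,"gripper": 4.6}
    - {"dx": 0,"dy": 0,"dz": 2,"ax": 0,"ay": 0,"az": 0,"gripper": 4.6}
    - {"dx": 0,"dy": 0,"dz": 5,"ax": 0,"ay": 0,"az": 0,"gripper": 4.6}
    - {"dx": 0,"dy": 0,"dz": 9,"ax": 0,"ay": 0,"az": 0,"gripper": 4.6}
    - {"dx": 0,"dy": 0,"dz": 9,"ax": 0,"ay": 0,"az": 0,"gripper": 4.6}

```text
time: 8.93
ee_pos: [423.7, 25.4, 104.2]
eef_rot: [[0.008, 0.703, 0.712], [-0.001, 0.712, -0.703], [-1.0, 0.005, 0.006]]
ft_force: [1.9, 0.2, -0.5]
width: 0.571
```

```bash
python3 - <<'E'
from h import *
s=snap('scene'); im=s['image']; cv2.imwrite('pics/s6.png',cv2.resize(im[110:290,280:440],None,fx=3.3,fy=3.3))
E
```

View pics/s6.png

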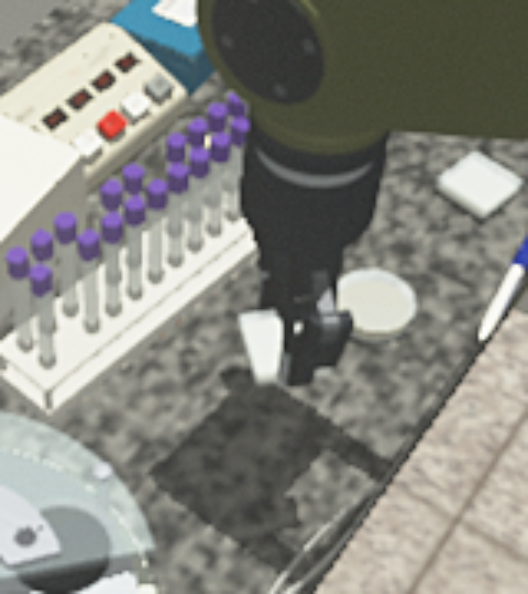

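Call:
carry_out:
  motion:
    - {"dx": 0.61,"dy": 6,"dz": 1,"ax": 0,"ay": 0,"az": -0.18,"gripper": 4.6}
    - {"dx": 0.61,"dy": 12,"dz": 1,"ax": 0,"ay": 0,"az": -0.36,"gripper": 4.6}
    - {"dx": 0.61,"dy": 18,"dz": 1,"ax": 0,"ay": 0,"az": -0.54,"gripper": 4.6}
    - {"dx": 0.61,"dy": 22.68,"dz": 1,"ax": 0,"ay": 0,"az": -0.65,"gripper": 4.6}
    - {"dx": 0.61,"dy": 22.68,"dz": 1,"ax": 0,"ay": 0,"az": -0.65,"gripper": 4.6}
    - {"dx": 0.61,"dy": 22.68,"dz": 0,"ax": 0,"ay": 0,"az": -0.65,"gripper": 4.6}
    - {"dx": 0.61,"dy": 22.68,"dz": -3,"ax": 0,"ay": 0,"az": -0.65,"gripper": 4.6}
    - {"dx": 0.61,"dy": 22.68,"dz": -3,"ax": 0,"ay": 0,"az": -0.65,"gripper": 4.6}

```text
time: 9.98
ee_pos: [424.1, 250.1, 66.2]
eef_rot: [[-0.008, 0.99, 0.14], [-0.004, 0.14, -0.99], [-1.0, -0.008, 0.003]]
ft_force: [-0.7, 0.2, -0.3]
width: 0.57
```

```bash
python3 - <<'E'
from h import *
s=snap('scene'); im=s['image']; cv2.imwrite('pics/s7.png',cv2.resize(im[180:370,180:360],None,fx=3.1,fy=3.1))
s=snap('top'); im=s['image']; cv2.imwrite('pics/t7.png',cv2.resize(im[140:290,140:300],None,fx=3,fy=3))
E
```

```text
(no output)
```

View pics/s7.png

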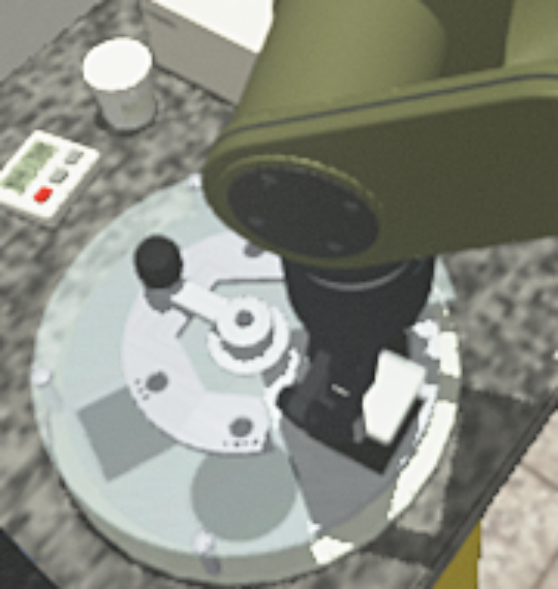

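View pics/t7.png

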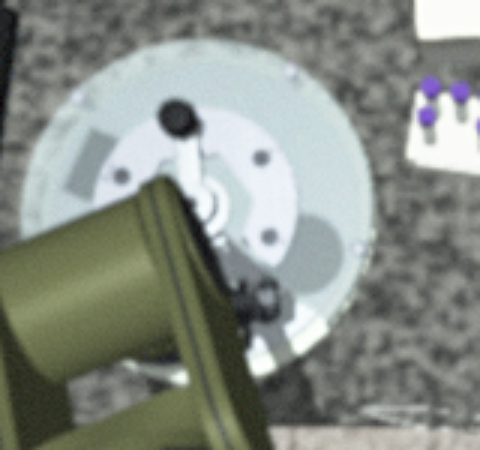

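Call:
carry_out:
  motion:
    - {"dx": 0,"dy": 0,"dz": -1.5,"ax": 0,"ay": 0,"az": 0,"gripper": 4.6}
    - {"dx": 0,"dy": 0,"dz": -2.7,"ax": 0,"ay": 0,"az": 0,"gripper": 4.6}
    - {"dx": 0,"dy": 0,"dz": -2.7,"ax": 0,"ay": 0,"az": 0,"gripper": 4.6}
    - {"dx": 0,"dy": 0,"dz": -2.7,"ax": 0,"ay": 0,"az": 0,"gripper": 4.6}

```text
time: 10.58
ee_pos: [427.2, 252.5, 43.4]
eef_rot: [[0.0, 0.99, 0.141], [0.0, 0.141, -0.99], [-1.0, 0.0, -0.0]]
ft_force: [-0.0, 0.1, -0.0]
width: 0.573
```

```bash
python3 - <<'E'
from h import *
st=arm.state(); print(np.round(st['ee_pos'],1),np.round(st['eef_rot'],3).tolist())
s=snap('scene'); im=s['image']; cv2.imwrite('pics/s8.png',cv2.resize(im[260:350,240:340],None,fx=6,fy=6,interpolation=cv2.INTER_CUBIC))
E
```

```text
[427.2 252.5  43.4] [[0.0, 0.99, 0.141], [0.0, 0.141, -0.99], [-1.0, 0.0, -0.0]]
```

View pics/s8.png

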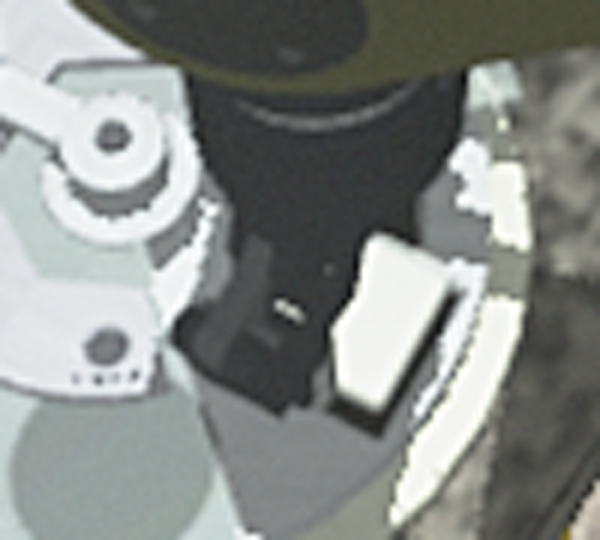

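Call:
carry_out:
  motion:
    - {"dx": 0,"dy": 0,"dz": -0.3,"ax": 0,"ay": 0,"az": 0,"gripper": 4.6}
    - {"dx": 0,"dy": 0,"dz": -0.6,"ax": 0,"ay": 0,"az": 0,"gripper": 4.6}
    - {"dx": 0,"dy": 0,"dz": -0.9,"ax": 0,"ay": 0,"az": 0,"gripper": 4.6}
    - {"dx": 0,"dy": 0,"dz": -0.9,"ax": 0,"ay": 0,"az": 0,"gripper": 4.6}

```text
time: 11.12
ee_pos: [427.2, 252.7, 36.1]
eef_rot: [[-0.001, 0.99, 0.141], [-0.0, 0.141, -0.99], [-1.0, -0.001, -0.0]]
ft_force: [-6.2, -2.5, 12.4]
width: 0.571
```

Call:
carry_out:
  motion:
    - {"dx": -0.08,"dy": -0.03,"dz": 0,"ax": 0,"ay": 0,"az": 0,"gripper": 4.6}
    - {"dx": -0.1,"dy": -0.03,"dz": -0.1,"ax": 0,"ay": 0,"az": 0,"gripper": 4.6}
    - {"dx": -0.1,"dy": -0.03,"dz": -0.1,"ax": 0,"ay": 0,"az": 0,"gripper": 4.6}

```text
time: 11.5
ee_pos: [427.2, 252.7, 36.0]
eef_rot: [[0.001, 0.99, 0.141], [0.001, 0.141, -0.99], [-1.0, 0.001, -0.0]]
ft_force: [-6.1, -2.5, 16.0]
width: 0.572
```

Call:
carry_out:
  motion:
    - {"dx": 0,"dy": 0,"dz": 0.25,"ax": 0,"ay": 0,"az": 0,"gripper": 4.6}
    - {"dx": 0,"dy": 0,"dz": 0.25,"ax": 0,"ay": 0,"az": 0,"gripper": 5.5}
    - {"dx": 0,"dy": 0,"dz": 0.25,"ax": 0,"ay": 0,"az": 0,"gripper": 6.3}
    - {"dx": 0,"dy": 0,"dz": 0.25,"ax": 0,"ay": 0,"az": 0,"gripper": 6.3}
    - {"dx": 0,"dy": 0,"dz": 0.25,"ax": 0,"ay": 0,"az": 0,"gripper": 6.3}
    - {"dx": 0,"dy": 0,"dz": 2,"ax": 0,"ay": 0,"az": 0,"gripper": 6.3}
    - {"dx": 0,"dy": 0,"dz": 5,"ax": 0,"ay": 0,"az": 0,"gripper": 6.3}
    - {"dx": 0,"dy": 0,"dz": 7,"ax": 0,"ay": 0,"az": 0,"gripper": 6.3}
    - {"dx": 0,"dy": 0,"dz": 12,"ax": 0,"ay": 0,"az": 0,"gripper": 6.3}
    - {"dx": 0,"dy": -10,"dz": 12,"ax": 0,"ay": 0,"az": 0,"gripper": 6.3}
    - {"dx": 0,"dy": -16,"dz": 12,"ax": 0,"ay": 0,"az": 0,"gripper": 6.3}
    - {"dx": 0,"dy": -16,"dz": 12,"ax": 0,"ay": 0,"az": 0,"gripper": 6.3}

```text
time: 13.0
ee_pos: [426.2, 90.1, 154.9]
eef_rot: [[0.003, 0.99, 0.14], [-0.0, 0.14, -0.99], [-1.0, 0.002, 0.0]]
ft_force: [1.1, 0.2, 0.6]
width: 0.74
```

```bash
python3 - <<'E'
from h import *
s=snap('scene'); im=s['image']; cv2.imwrite('pics/s9.png',cv2.resize(im[230:370,180:340],None,fx=3.5,fy=3.5,interpolation=cv2.INTER_CUBIC))
s=snap('top'); im=s['image']; cv2.imwrite('pics/t9.png',cv2.resize(im[140:290,140:460],None,fx=2.5,fy=2.5))
P=cloud(s); g=im.min(2); m=(g>170)&(abs(P[...,0]-427)<18)&(abs(P[...,1]-252)<18)
print(m.sum(),np.percentile(P[m][:,2],[5,50,95]).round(1)); A=np.c_[P[m][:,:2]-[427,252],np.ones(m.sum())]; print(np.linalg.lstsq(A,P[m][:,2],rcond=None)[0])
m=(abs(P[...,0]-400)<12)&(abs(P[...,1]-205)<10);print('plate',np.median(P[m][:,2]))
E
```

```text
258 [35.9 38.9 42.1]
[9.97201785e-03 1.10086827e-02 3.90037115e+01]
plate nan
  return _methods._mean(a, axis=axis, dtype=dtype,
  ret = ret.dtype.type(ret / rcount)
```

View pics/s9.png

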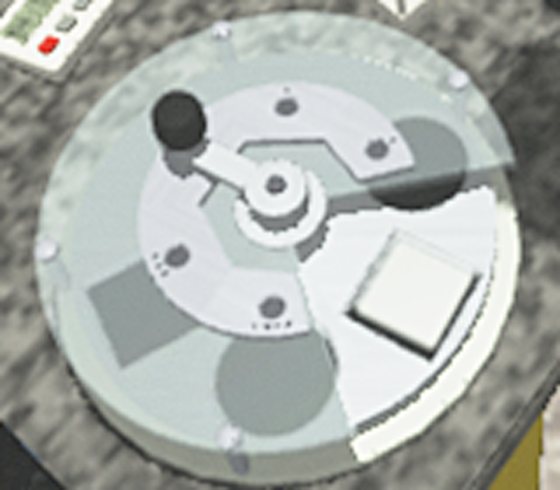

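View pics/t9.png

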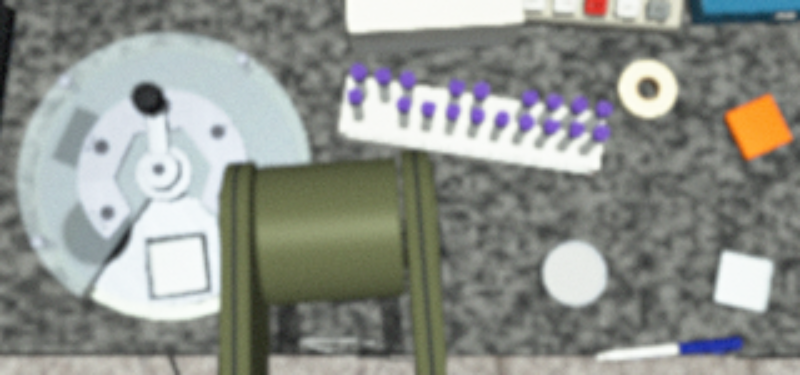

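Call:
carry_out:
  motion:
    - {"dx": 5,"dy": 6,"dz": 0,"ax": 0,"ay": 0,"az": 0,"gripper": 5}
    - {"dx": 10,"dy": 12,"dz": 0,"ax": 0,"ay": 0,"az": 0,"gripper": 5}
    - {"dx": 14.2,"dy": 18,"dz": 0,"ax": 0,"ay": 0,"az": 0,"gripper": 5}
    - {"dx": 14.2,"dy": 18,"dz": 0,"ax": 0,"ay": 0,"az": 0,"gripper": 5}
    - {"dx": 14.2,"dy": 18,"dz": 0,"ax": 0,"ay": 0,"az": 0,"gripper": 5}
    - {"dx": 14.2,"dy": 18,"dz": -3,"ax": 0,"ay": 0,"az": 0,"gripper": 5}
    - {"dx": 14.2,"dy": 18,"dz": -5.7,"ax": 0,"ay": 0,"az": 0,"gripper": 5}
    - {"dx": 14.2,"dy": 18,"dz": -5.7,"ax": 0,"ay": 0,"az": 0,"gripper": 5}
    - {"dx": 14.2,"dy": 18,"dz": -5.7,"ax": 0,"ay": 0,"az": 0,"gripper": 3.5}
    - {"dx": 14.2,"dy": 18,"dz": -5.7,"ax": 0,"ay": 0,"az": 0,"gripper": 2}
    - {"dx": 14.2,"dy": 18,"dz": -5.7,"ax": 0,"ay": 0,"az": 0,"gripper": 2}
    - {"dx": 14.2,"dy": 18,"dz": -5.7,"ax": 0,"ay": 0,"az": 0,"gripper": 2}
    - {"dx": 14.2,"dy": 18,"dz": -5.7,"ax": 0,"ay": 0,"az": 0,"gripper": 2}
    - {"dx": 14.2,"dy": 18,"dz": -5.1,"ax": 0,"ay": 0,"az": 0,"gripper": 2}
    - {"dx": 14.2,"dy": 18,"dz": -4.5,"ax": 0,"ay": 0,"az": 0,"gripper": 2}
    - {"dx": 14.2,"dy": 18,"dz": -4.5,"ax": 0,"ay": 0,"az": 0,"gripper": 2}
  newtons: 60

```text
time: 15.1
ee_pos: [568.4, 272.0, 106.7]
eef_rot: [[0.001, 0.99, 0.141], [0.0, 0.141, -0.99], [-1.0, 0.001, -0.0]]
ft_force: [6.7, 2.0, -11.9]
width: 0.289
```

Call:
carry_out:
  motion:
    - {"dx": -0.12,"dy": 0.5,"dz": 0,"ax": 0,"ay": 0,"az": 0,"gripper": 2}
    - {"dx": -0.28,"dy": 1.02,"dz": 0,"ax": 0,"ay": 0,"az": 0,"gripper": 2}
    - {"dx": -0.69,"dy": 1.98,"dz": 0,"ax": 0,"ay": 0,"az": 0,"gripper": 2}
    - {"dx": -1.26,"dy": 2.86,"dz": 0,"ax": 0,"ay": 0,"az": 0,"gripper": 2}
    - {"dx": -1.97,"dy": 3.62,"dz": 0,"ax": 0,"ay": 0,"az": 0,"gripper": 2}
    - {"dx": -2.81,"dy": 4.25,"dz": 0,"ax": 0,"ay": 0,"az": 0,"gripper": 2}
    - {"dx": -3.3,"dy": 4.52,"dz": 0,"ax": 0,"ay": 0,"az": 0,"gripper": 2}
    - {"dx": -3.74,"dy": 4.73,"dz": 0,"ax": 0,"ay": 0,"az": 0,"gripper": 2}
    - {"dx": -3.74,"dy": 4.73,"dz": 0,"ax": 0,"ay": 0,"az": 0,"gripper": 2}
    - {"dx": -3.74,"dy": 4.73,"dz": 0,"ax": 0,"ay": 0,"az": 0,"gripper": 2}

```text
time: 16.35
ee_pos: [528.9, 320.3, 105.6]
eef_rot: [[-0.003, 0.99, 0.141], [0.002, 0.141, -0.99], [-1.0, -0.003, -0.002]]
ft_force: [1.7, 5.6, -10.7]
width: 0.29
```

```bash
python3 - <<'E'
from h import *
st=arm.state(); p=st['ee_pos'];d=np.array(p[:2])-[508.3,263.7]; print(np.round(p,1),np.hypot(*d),np.arctan2(d[1],d[0])-.141+2.094)
E
```

```text
[528.9 320.3 105.6] 60.24341911207299 3.1740946726666355
```

Call:
carry_out:
  motion:
    - {"dx": 0.08,"dy": -0.04,"dz": -0.5,"ax": 0,"ay": 0,"az": 0,"gripper": 2}
    - {"dx": 0.08,"dy": -0.04,"dz": -0.9,"ax": 0,"ay": 0,"az": 0,"gripper": 2}
    - {"dx": 0.08,"dy": -0.04,"dz": -1.1,"ax": 0,"ay": 0,"az": 0,"gripper": 2}
    - {"dx": 0.08,"dy": -0.04,"dz": -1.2,"ax": 0,"ay": 0,"az": 0,"gripper": 2}
    - {"dx": 0.08,"dy": -0.04,"dz": -1.2,"ax": 0,"ay": 0,"az": 0,"gripper": 2}

```text
time: 16.98
ee_pos: [532.7, 319.4, 98.8]
eef_rot: [[0.003, 0.99, 0.141], [0.001, 0.141, -0.99], [-1.0, 0.003, -0.001]]
ft_force: [-1.0, 0.1, 5.6]
width: 0.283
```

Call:
carry_out:
  motion:
    - {"dx": -0.1,"dy": 0.04,"dz": 0.1,"ax": 0,"ay": 0,"az": 0,"gripper": 2}
    - {"dx": -0.2,"dy": 0.08,"dz": 0.1,"ax": 0,"ay": 0,"az": 0,"gripper": 2}
    - {"dx": -0.3,"dy": 0.12,"dz": 0.1,"ax": 0,"ay": 0,"az": 0,"gripper": 2}
    - {"dx": -0.3,"dy": 0.12,"dz": 0.1,"ax": 0,"ay": 0,"az": 0,"gripper": 2}

```text
time: 17.48
ee_pos: [530.3, 320.3, 98.8]
eef_rot: [[0.005, 0.99, 0.141], [0.001, 0.141, -0.99], [-1.0, 0.005, -0.0]]
ft_force: [5.8, -0.1, 4.8]
width: 0.289
```

```bash
python3 - <<'E'
from h import *
st=arm.state(); p=st['ee_pos'];d=np.array(p[:2])-[508.3,263.7]; print(np.round(p,1),np.round(st['ft_force'],1),np.hypot(*d),np.arctan2(d[1],d[0])-.141+2.094)
s=snap('scene'); im=s['image']; cv2.imwrite('pics/s10.png',cv2.resize(im[190:370,160:340],None,fx=3.3,fy=3.3,interpolation=cv2.INTER_CUBIC))
E
```

```text
[530.3 320.3  98.8] [ 5.8 -0.1  4.8] 60.69458966298397 3.153338232764246
```

View pics/s10.png

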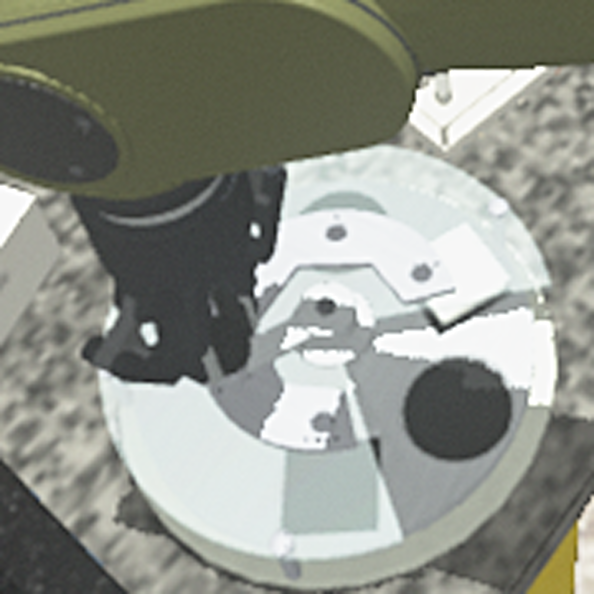

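Call:
carry_out:
  motion:
    - {"dx": 0.1,"dy": 0,"dz": 0,"ax": 0,"ay": 0,"az": 0,"gripper": 5}
    - {"dx": 0.1,"dy": 0,"dz": 0,"ax": 0,"ay": 0,"az": 0,"gripper": 5}
    - {"dx": 0.1,"dy": 0,"dz": 3,"ax": 0,"ay": 0,"az": 0,"gripper": 6}
    - {"dx": 0,"dy": 0,"dz": 7,"ax": 0,"ay": 0,"az": 0,"gripper": 7.5}
    - {"dx": -3,"dy": -6,"dz": 7,"ax": 0,"ay": 0,"az": 0,"gripper": 8}
    - {"dx": -10.6,"dy": -43.3,"dz": 7,"ax": 0,"ay": 0,"az": 0,"gripper": 8}
    - {"dx": -10.6,"dy": -43.3,"dz": 7,"ax": 0,"ay": 0,"az": 0,"gripper": 8}
    - {"dx": -10.6,"dy": -43.3,"dz": 7,"ax": 0,"ay": 0,"az": 0,"gripper": 8}
    - {"dx": -10.6,"dy": -43.3,"dz": 7,"ax": 0,"ay": 0,"az": 0,"gripper": 8}
    - {"dx": -10.6,"dy": -43.3,"dz": 7,"ax": 0,"ay": 0,"az": 0,"gripper": 8}
    - {"dx": -10.6,"dy": -43.3,"dz": 7,"ax": 0,"ay": 0,"az": 0,"gripper": 8}
    - {"dx": -10.6,"dy": -43.3,"dz": 7,"ax": 0,"ay": 0,"az": 0,"gripper": 8}
    - {"dx": -10.6,"dy": -43.3,"dz": 7,"ax": 0,"ay": 0,"az": 0,"gripper": 8}

```text
time: 19.15
ee_pos: [421.9, -112.8, 166.6]
eef_rot: [[-0.001, 0.99, 0.14], [0.001, 0.14, -0.99], [-1.0, -0.001, -0.001]]
ft_force: [-0.1, 0.5, 0.6]
width: 0.936
```

```bash
python3 - <<'E'
from h import *
st=arm.state(); print(np.round(st['ee_pos'],1))
s=snap('top'); im=s['image']; cv2.imwrite('pics/t11.png',cv2.resize(im[140:290,140:460],None,fx=2.5,fy=2.5))
P=cloud(s); m=(im.max(2)<60)&(abs(P[...,0]-530)<25)&(abs(P[...,1]-319)<25); print('knob',m.sum(),np.percentile(P[m],[50,90,98],axis=0).round(1).tolist())
g=cv2.cvtColor(im,cv2.COLOR_BGR2GRAY)
mm=(g<75).astype(np.uint8); c,_=cv2.findContours(mm,cv2.RETR_EXTERNAL,cv2.CHAIN_APPROX_NONE)
for k in c:
    (u,v),wh,an=cv2.minAreaRect(k)
    if abs(u-212)<12 and abs(v-246)<12 and cv2.contourArea(k)>100:
        for z in (24,30): print(z,cv2.minEnclosingCircle(np.array([cast(s,q[0],q[1],z)[:2] for q in k[:,0]],np.float32)))
s=snap('scene'); im=s['image']; cv2.imwrite('pics/s11.png',cv2.resize(im[130:370,180:460],None,fx=2.5,fy=2.5))
E
```

```text
[ 421.9 -112.8  166.6]
knob 84 [[527.8, 316.0, 106.1], [534.4, 324.4, 108.7], [536.6, 328.1, 110.2]]
24 ((427.6113586425781, 250.88975524902344), 28.32701301574707)
30 ((427.2820739746094, 249.68768310546875), 28.15889549255371)
```

View pics/t11.png

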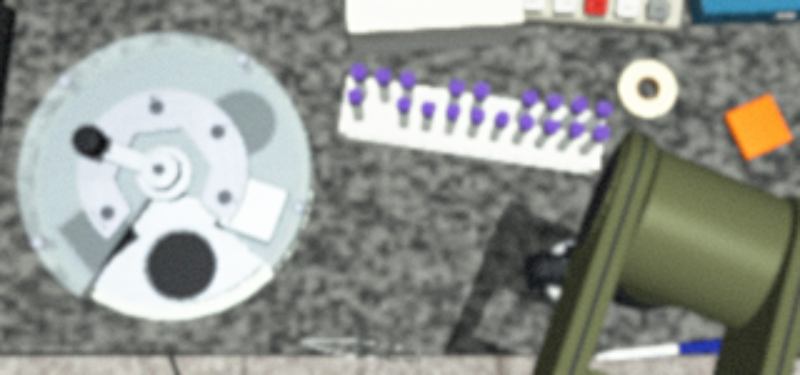

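View pics/s11.png

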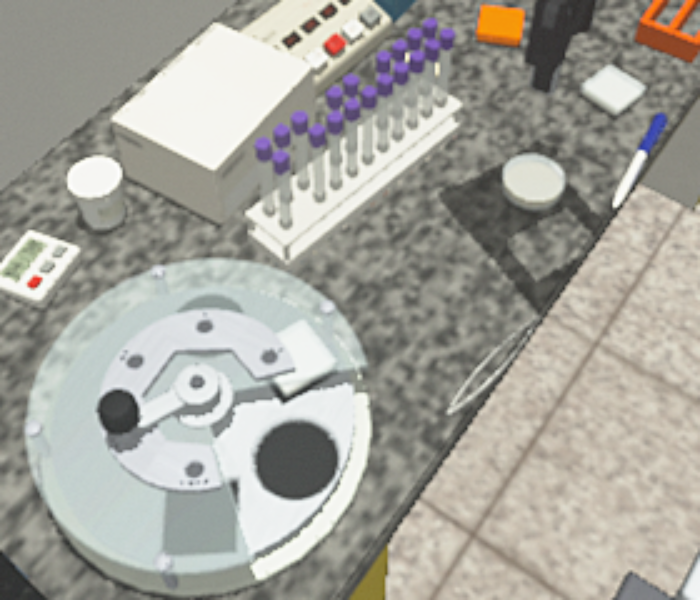

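Call:
carry_out:
  motion:
    - {"dx": 0,"dy": 0.04,"dz": -6,"ax": 0,"ay": 0,"az": 0,"gripper": 8}
    - {"dx": 0,"dy": 0.04,"dz": -11,"ax": 0,"ay": 0,"az": 0,"gripper": 8}
    - {"dx": 0,"dy": 0.04,"dz": -14,"ax": 0,"ay": 0,"az": 0,"gripper": 8}
    - {"dx": 0,"dy": 0.04,"dz": -15.5,"ax": 0,"ay": 0,"az": 0,"gripper": 8}
    - {"dx": 0,"dy": 0.04,"dz": -15.5,"ax": 0,"ay": 0,"az": 0,"gripper": 8}
    - {"dx": 0,"dy": 0.04,"dz": -15.5,"ax": 0,"ay": 0,"az": 0,"gripper": 7}
    - {"dx": 0,"dy": 0.04,"dz": -15.5,"ax": 0,"ay": 0,"az": 0,"gripper": 5.6}
    - {"dx": 0,"dy": 0.04,"dz": -15.5,"ax": 0,"ay": 0,"az": 0,"gripper": 5.6}
    - {"dx": 0,"dy": 0.04,"dz": -15.5,"ax": 0,"ay": 0,"az": 0,"gripper": 5.6}
    - {"dx": 0,"dy": 0.04,"dz": -15.5,"ax": 0,"ay": 0,"az": 0,"gripper": 5.6}
  newtons: 40

```text
time: 20.5
ee_pos: [424.1, -112.9, 14.6]
eef_rot: [[0.003, 0.99, 0.141], [-0.001, 0.141, -0.99], [-1.0, 0.003, 0.001]]
ft_force: [-1.2, 1.9, 6.2]
width: 0.674
```

Call:
carry_out:
  motion:
    - {"dx": 0,"dy": 0,"dz": 2,"ax": 0,"ay": 0,"az": 0,"gripper": 5.6}
    - {"dx": 0,"dy": 0,"dz": 5,"ax": 0,"ay": 0,"az": 0,"gripper": 5.6}
    - {"dx": 0,"dy": 0,"dz": 9,"ax": 0,"ay": 0,"az": 0,"gripper": 5.6}
    - {"dx": 0,"dy": 0,"dz": 9,"ax": 0,"ay": 0,"az": 0,"gripper": 5.6}

```text
time: 21.0
ee_pos: [425.6, -113.7, 107.2]
eef_rot: [[0.009, 0.99, 0.141], [-0.004, 0.141, -0.99], [-1.0, 0.009, 0.005]]
ft_force: [0.6, 0.6, -1.2]
width: 0.672
```

```bash
python3 - <<'E'
from h import *
s=snap('scene'); im=s['image']; cv2.imwrite('pics/s12.png',cv2.resize(im[80:260,300:460],None,fx=3.3,fy=3.3))
E
```

```text
(no output)
```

View pics/s12.png

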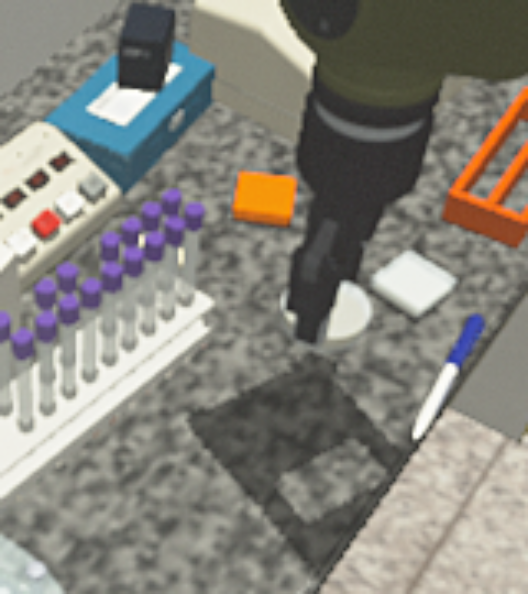

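Call:
carry_out:
  motion:
    - {"dx": 0.5,"dy": 6,"dz": 1,"ax": 0,"ay": 0,"az": 0,"gripper": 5.6}
    - {"dx": 0.5,"dy": 12,"dz": 1,"ax": 0,"ay": 0,"az": 0,"gripper": 5.6}
    - {"dx": 0.5,"dy": 18,"dz": 1,"ax": 0,"ay": 0,"az": 0,"gripper": 5.6}
    - {"dx": 0.5,"dy": 24,"dz": 1,"ax": 0,"ay": 0,"az": 0,"gripper": 5.6}
    - {"dx": 0.5,"dy": 30,"dz": 1,"ax": 0,"ay": 0,"az": 0,"gripper": 5.6}
    - {"dx": 0.5,"dy": 36.34,"dz": 1,"ax": 0,"ay": 0,"az": 0,"gripper": 5.6}
    - {"dx": 0.5,"dy": 36.34,"dz": -2,"ax": 0,"ay": 0,"az": 0,"gripper": 5.6}
    - {"dx": 0.5,"dy": 36.34,"dz": -5.3,"ax": 0,"ay": 0,"az": 0,"gripper": 5.6}
    - {"dx": 0.5,"dy": 36.34,"dz": -5.3,"ax": 0,"ay": 0,"az": 0,"gripper": 5.6}
    - {"dx": 0.5,"dy": 36.34,"dz": -5.3,"ax": 0,"ay": 0,"az": 0,"gripper": 5.6}

```text
time: 22.3
ee_pos: [427.4, 250.8, 49.5]
eef_rot: [[-0.001, 0.99, 0.141], [-0.0, 0.141, -0.99], [-1.0, -0.001, 0.0]]
ft_force: [-0.2, 0.2, 0.4]
width: 0.673
```

```bash
python3 - <<'E'
from h import *
s=snap('scene'); im=s['image']; cv2.imwrite('pics/s13.png',cv2.resize(im[250:350,240:350],None,fx=6,fy=6,interpolation=cv2.INTER_CUBIC))
E
```

```text
(no output)
```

View pics/s13.png

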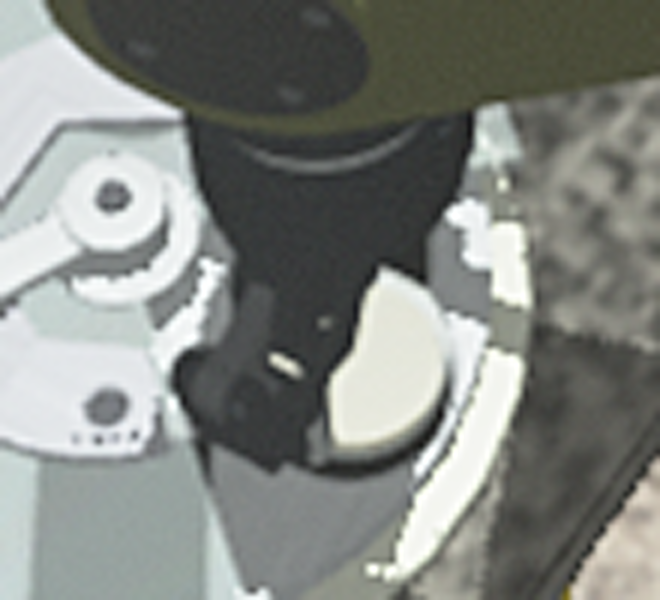

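Call:
carry_out:
  motion:
    - {"dx": 0,"dy": 0,"dz": -0.4,"ax": 0,"ay": 0,"az": 0,"gripper": 5.6}
    - {"dx": 0,"dy": 0,"dz": -0.7,"ax": 0,"ay": 0,"az": 0,"gripper": 5.6}
    - {"dx": 0,"dy": 0,"dz": -1.0,"ax": 0,"ay": 0,"az": 0,"gripper": 5.6}
    - {"dx": 0,"dy": 0,"dz": -1.15,"ax": 0,"ay": 0,"az": 0,"gripper": 5.6}
    - {"dx": 0,"dy": 0,"dz": -1.15,"ax": 0,"ay": 0,"az": 0,"gripper": 5.6}

```text
time: 22.98
ee_pos: [427.5, 250.9, 38.6]
eef_rot: [[-0.001, 0.99, 0.141], [-0.001, 0.141, -0.99], [-1.0, -0.001, 0.0]]
ft_force: [-4.1, -1.2, 6.8]
width: 0.674
```

Call:
carry_out:
  motion:
    - {"dx": 0,"dy": 0,"dz": 0.1,"ax": 0,"ay": 0,"az": 0,"gripper": 6.3}
    - {"dx": 0,"dy": 0,"dz": 0.1,"ax": 0,"ay": 0,"az": 0,"gripper": 7.2}
    - {"dx": 0,"dy": 0,"dz": 0.1,"ax": 0,"ay": 0,"az": 0,"gripper": 7.2}
    - {"dx": 0,"dy": 0,"dz": 0.1,"ax": 0,"ay": 0,"az": 0,"gripper": 7.2}
    - {"dx": 0,"dy": 0,"dz": 2,"ax": 0,"ay": 0,"az": 0,"gripper": 7.2}
    - {"dx": 0,"dy": 0,"dz": 6,"ax": 0,"ay": 0,"az": 0,"gripper": 7.2}
    - {"dx": 0,"dy": 0,"dz": 11.2,"ax": 0,"ay": 0,"az": 0,"gripper": 7}
    - {"dx": 5,"dy": 3.5,"dz": 11.2,"ax": 0,"ay": 0,"az": 0,"gripper": 6}
    - {"dx": 10.3,"dy": 6.85,"dz": 11.2,"ax": 0,"ay": 0,"az": 0,"gripper": 5}
    - {"dx": 10.3,"dy": 6.85,"dz": 11.2,"ax": 0,"ay": 0,"az": 0,"gripper": 5}
    - {"dx": 10.3,"dy": 6.85,"dz": 11.2,"ax": 0,"ay": 0,"az": 0,"gripper": 5}

```text
time: 24.35
ee_pos: [529.9, 319.2, 148.9]
eef_rot: [[-0.002, 0.99, 0.141], [-0.001, 0.141, -0.99], [-1.0, -0.002, 0.001]]
ft_force: [-1.4, -0.0, -0.8]
width: 0.591
```

```bash
python3 - <<'E'
from h import *
s=snap('scene'); im=s['image']; cv2.imwrite('pics/s14.png',cv2.resize(im[190:370,160:340],None,fx=3.3,fy=3.3,interpolation=cv2.INTER_CUBIC))
P=cloud(s); d=s['depth']
m=(d>0)&(np.hypot(P[...,0]-427,P[...,1]-251)<22)
q=P[m]; print(m.sum(),np.percentile(q[:,2],[5,50,95]).round(1)); A=np.c_[q[:,:2]-[427,251],np.ones(len(q))]; print(np.linalg.lstsq(A,q[:,2],rcond=None)[0])
m=(d>0)&(np.hypot(P[...,0]-422,P[...,1]-305)<6);print('plate?',np.median(P[m][:,2]) if m.any() else None)
E
```

```text
779 [ 39.4  43.6 520. ]
[ -6.36751075   7.51218621 221.68023567]
plate? 487.97311370611
```

View pics/s14.png

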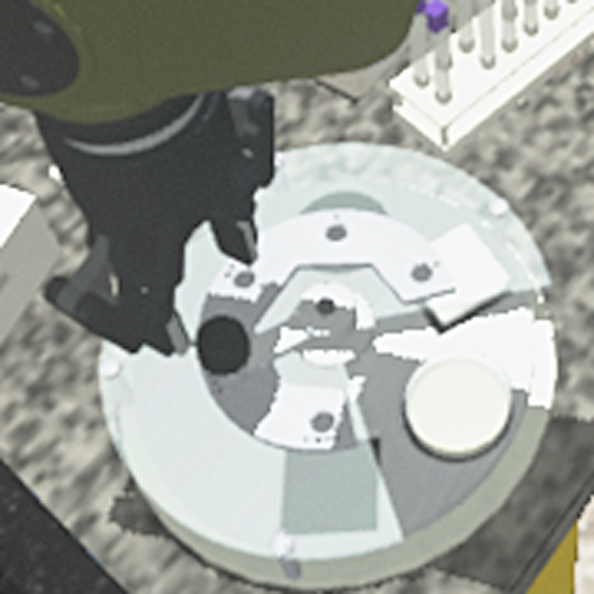

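```bash
python3 - <<'E'
from h import *
s=snap('scene'); im=s['image']
P=cloud(s); d=s['depth']
m=(d>0)&(np.hypot(P[...,0]-427,P[...,1]-251)<24)&(im.min(2)>150)&(P[...,2]<60)
q=P[m]; print(m.sum(),np.percentile(q[:,2],[5,50,95]).round(1)); A=np.c_[q[:,:2]-[427,251],np.ones(len(q))]; print(np.linalg.lstsq(A,q[:,2],rcond=None)[0])
# reference: cover/sq dish on counter, and index plate heights in the scene view
for n,x,y,z in [('sq2',415.6,-272,16),('idx',548,240,60),('loaded sq_a',490,185,54)]:
    u,v=proj(s,[x,y,z]).round().astype(int); w=P[v-2:v+3,u-2:u+3,2]; print(n,np.median(w))
g=im.min(2); 
c,_=cv2.findContours((g>165).astype(np.uint8),cv2.RETR_EXTERNAL,cv2.CHAIN_APPROX_NONE)
u0,v0=proj(s,[427,251,40])
for k in c:
    (u,v),r=cv2.minEnclosingCircle(k)
    if np.hypot(u-u0,v-v0)<8 and cv2.contourArea(k)>100: print(cv2.contourArea(k),cv2.minEnclosingCircle(np.array([cast(s,a[0],a[1],40)[:2] for a in k[:,0]],np.float32)))
E
```

```text
492 [39.2 41.1 42.9]
[ 4.35803644e-03 -2.99994209e-04  4.10706570e+01]
sq2 510.54613898699847
idx 61.15255601945063
loaded sq_a 55.175339125408556
```

Call:
carry_out:
  motion:
    - {"dx": 0.02,"dy": 0,"dz": -3,"ax": 0,"ay": 0,"az": 0,"gripper": 5}
    - {"dx": 0.02,"dy": 0,"dz": -5.3,"ax": 0,"ay": 0,"az": 0,"gripper": 5}
    - {"dx": 0.02,"dy": 0,"dz": -5.3,"ax": 0,"ay": 0,"az": 0,"gripper": 5}
    - {"dx": 0.02,"dy": 0,"dz": -5.3,"ax": 0,"ay": 0,"az": 0,"gripper": 3.5}
    - {"dx": 0.02,"dy": 0,"dz": -5.3,"ax": 0,"ay": 0,"az": 0,"gripper": 2}
    - {"dx": 0.02,"dy": 0,"dz": -5.3,"ax": 0,"ay": 0,"az": 0,"gripper": 2}
    - {"dx": 0.02,"dy": 0,"dz": -5.3,"ax": 0,"ay": 0,"az": 0,"gripper": 2}
    - {"dx": 0.02,"dy": 0,"dz": -5.3,"ax": 0,"ay": 0,"az": 0,"gripper": 2}
    - {"dx": 0.02,"dy": 0,"dz": -4.7,"ax": 0,"ay": 0,"az": 0,"gripper": 2}
    - {"dx": 0.02,"dy": 0,"dz": -4.1,"ax": 0,"ay": 0,"az": 0,"gripper": 2}
    - {"dx": 0.02,"dy": 0,"dz": -4.1,"ax": 0,"ay": 0,"az": 0,"gripper": 2}
  newtons: 80

```text
time: 25.82
ee_pos: [529.8, 320.2, 106.7]
eef_rot: [[-0.001, 0.99, 0.141], [0.002, 0.141, -0.99], [-1.0, -0.001, -0.002]]
ft_force: [3.2, 5.5, -11.1]
width: 0.28
```

Lifted (−11 N). Swinging to 120°.

Call:
carry_out:
  motion:
    - {"dx": -0.47,"dy": 0.16,"dz": 0,"ax": 0,"ay": 0,"az": 0,"gripper": 2}
    - {"dx": -0.98,"dy": 0.29,"dz": 0,"ax": 0,"ay": 0,"az": 0,"gripper": 2}
    - {"dx": -2.02,"dy": 0.42,"dz": 0,"ax": 0,"ay": 0,"az": 0,"gripper": 2}
    - {"dx": -3.06,"dy": 0.36,"dz": 0,"ax": 0,"ay": 0,"az": 0,"gripper": 2}
    - {"dx": -4.08,"dy": 0.12,"dz": 0,"ax": 0,"ay": 0,"az": 0,"gripper": 2}
    - {"dx": -5.04,"dy": -0.29,"dz": 0,"ax": 0,"ay": 0,"az": 0,"gripper": 2}
    - {"dx": -5.49,"dy": -0.55,"dz": 0,"ax": 0,"ay": 0,"az": 0,"gripper": 2}
    - {"dx": -5.88,"dy": -0.82,"dz": 0,"ax": 0,"ay": 0,"az": 0,"gripper": 2}
    - {"dx": -5.88,"dy": -0.82,"dz": 0,"ax": 0,"ay": 0,"az": 0,"gripper": 2}
    - {"dx": -5.88,"dy": -0.82,"dz": 0,"ax": 0,"ay": 0,"az": 0,"gripper": 2}

```text
time: 27.08
ee_pos: [471.5, 310.5, 108.1]
eef_rot: [[-0.002, 0.99, 0.141], [-0.002, 0.141, -0.99], [-1.0, -0.002, 0.002]]
ft_force: [2.6, -4.2, -11.9]
width: 0.281
```

```bash
python3 - <<'E'
from h import *
st=arm.state(); p=st['ee_pos'];d=np.array(p[:2])-[508.3,263.7]; print(np.round(p,1),np.hypot(*d),np.arctan2(d[1],d[0])-.141+2.094)
E
```

```text
[471.5 310.5 108.1] 59.562113676888586 4.190814956375393
```

Call:
carry_out:
  motion:
    - {"dx": 0,"dy": 0.02,"dz": -0.5,"ax": 0,"ay": 0,"az": 0,"gripper": 2}
    - {"dx": 0,"dy": 0.02,"dz": -0.9,"ax": 0,"ay": 0,"az": 0,"gripper": 2}
    - {"dx": 0,"dy": 0.02,"dz": -1.1,"ax": 0,"ay": 0,"az": 0,"gripper": 2}
    - {"dx": 0,"dy": 0.02,"dz": -1.2,"ax": 0,"ay": 0,"az": 0,"gripper": 2}
    - {"dx": 0,"dy": 0.02,"dz": -1.2,"ax": 0,"ay": 0,"az": 0,"gripper": 2}

```text
time: 27.7
ee_pos: [473.7, 312.3, 99.3]
eef_rot: [[0.004, 0.99, 0.141], [0.002, 0.141, -0.99], [-1.0, 0.004, -0.001]]
ft_force: [2.2, -4.1, 3.5]
width: 0.283
```

Call:
carry_out:
  motion:
    - {"dx": -0.08,"dy": -0.06,"dz": 0,"ax": 0,"ay": 0,"az": 0,"gripper": 2}
    - {"dx": -0.16,"dy": -0.12,"dz": 0,"ax": 0,"ay": 0,"az": 0,"gripper": 2}
    - {"dx": -0.16,"dy": -0.12,"dz": 0,"ax": 0,"ay": 0,"az": 0,"gripper": 2}

```text
time: 28.08
ee_pos: [472.3, 311.3, 99.3]
eef_rot: [[0.005, 0.99, 0.141], [0.003, 0.141, -0.99], [-1.0, 0.005, -0.002]]
ft_force: [3.5, -4.6, 4.1]
width: 0.281
```

```bash
python3 - <<'E'
from h import *
st=arm.state(); p=st['ee_pos'];d=np.array(p[:2])-[508.3,263.7]; print(np.round(p,1),np.round(st['ft_force'],1),np.hypot(*d),np.arctan2(d[1],d[0])-.141+2.094)
s=snap('scene'); im=s['image']; cv2.imwrite('pics/s15.png',cv2.resize(im[190:370,160:340],None,fx=3.3,fy=3.3,interpolation=cv2.INTER_CUBIC))
E
```

```text
[472.3 311.3  99.3] [ 3.5 -4.6  4.1] 59.65245750734062 4.171849486799427
```

View pics/s15.png

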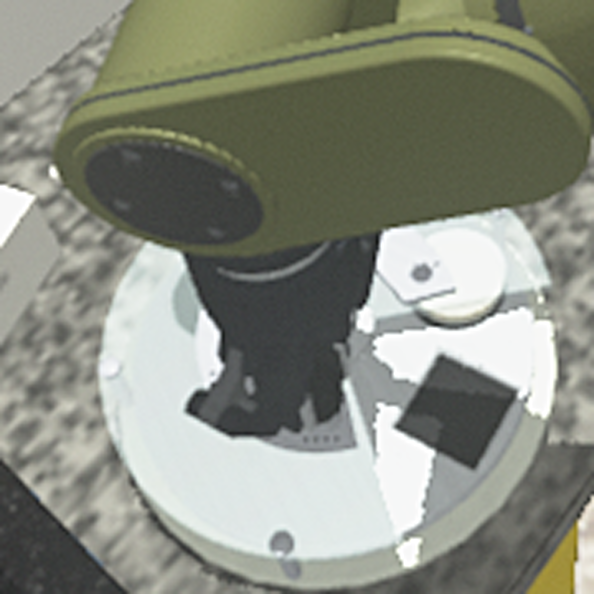

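Call:
carry_out:
  motion:
    - {"dx": 0.08,"dy": 0.06,"dz": 0,"ax": 0,"ay": 0,"az": 0,"gripper": 5}
    - {"dx": 0.08,"dy": 0.06,"dz": 0,"ax": 0,"ay": 0,"az": 0,"gripper": 5}
    - {"dx": 0.08,"dy": 0.06,"dz": 3,"ax": 0,"ay": 0,"az": 0,"gripper": 6}
    - {"dx": 0,"dy": 0,"dz": 7,"ax": 0,"ay": 0,"az": 0,"gripper": 7}
    - {"dx": -5.5,"dy": -58.2,"dz": 7,"ax": 0,"ay": 0,"az": -0.333,"gripper": 7}
    - {"dx": -5.5,"dy": -58.2,"dz": 7,"ax": 0,"ay": 0,"az": -0.333,"gripper": 7}
    - {"dx": -5.5,"dy": -58.2,"dz": 7,"ax": 0,"ay": 0,"az": -0.333,"gripper": 7}
    - {"dx": -5.5,"dy": -58.2,"dz": 7,"ax": 0,"ay": 0,"az": -0.333,"gripper": 7}
    - {"dx": -5.5,"dy": -58.2,"dz": 7,"ax": 0,"ay": 0,"az": -0.333,"gripper": 7}
    - {"dx": -5.5,"dy": -58.2,"dz": 7,"ax": 0,"ay": 0,"az": -0.333,"gripper": 7}
    - {"dx": -5.5,"dy": -58.2,"dz": 7,"ax": 0,"ay": 0,"az": -0.333,"gripper": 7}
    - {"dx": -5.5,"dy": -58.2,"dz": 7,"ax": 0,"ay": 0,"az": -0.333,"gripper": 7}
    - {"dx": -5.5,"dy": -58.2,"dz": 7,"ax": 0,"ay": 0,"az": -0.333,"gripper": 7}
    - {"dx": -5.5,"dy": -58.2,"dz": 7,"ax": 0,"ay": 0,"az": -0.333,"gripper": 7}
    - {"dx": -5.5,"dy": -58.2,"dz": 7,"ax": 0,"ay": 0,"az": -0.333,"gripper": 7}
    - {"dx": -5.5,"dy": -58.2,"dz": 7,"ax": 0,"ay": 0,"az": -0.333,"gripper": 7}

```text
time: 30.12
ee_pos: [415.4, -270.7, 166.6]
eef_rot: [[0.0, 0.982, -0.19], [0.001, -0.19, -0.982], [-1.0, -0.0, -0.001]]
ft_force: [0.2, -0.6, 0.7]
width: 0.816
```

```bash
python3 - <<'E'
from h import *
st=arm.state(); print(np.round(st['ee_pos'],1),np.round(st['q'],2))
s=snap('top'); im=s['image']; cv2.imwrite('pics/t16.png',cv2.resize(im[140:290,140:460],None,fx=2.5,fy=2.5))
P=cloud(s); m=(im.max(2)<60)&(abs(P[...,0]-471)<25)&(abs(P[...,1]-311)<25); print('knob',m.sum(),np.percentile(P[m],[50,90,98],axis=0).round(1).tolist())
g=cv2.cvtColor(im,cv2.COLOR_BGR2GRAY)
mm=(g<75).astype(np.uint8); c,_=cv2.findContours(mm,cv2.RETR_EXTERNAL,cv2.CHAIN_APPROX_NONE)
for k in c:
    (u,v),wh,an=cv2.minAreaRect(k)
    if abs(u-212)<12 and abs(v-246)<12 and cv2.contourArea(k)>100:
        for z in (24,30): print(z,cv2.minAreaRect(np.array([cast(s,q[0],q[1],z)[:2] for q in k[:,0]],np.float32)))
s=snap('scene'); im=s['image']; cv2.imwrite('pics/s16.png',cv2.resize(im[100:370,180:500],None,fx=2.2,fy=2.2))
E
```

```text
[ 415.4 -270.7  166.6] [-0.69 -0.17  2.06  0.    1.25  1.07]
knob 82 [[469.2, 305.8, 105.9], [476.6, 315.5, 108.8], [478.7, 318.4, 110.2]]
24 ((427.2973937988281, 252.14190673828125), (46.71737289428711, 47.251686096191406), 7.841729164123535)
30 ((426.9698791503906, 250.93252563476562), (46.44007873535156, 46.971221923828125), 7.84173583984375)
```

View pics/t16.png

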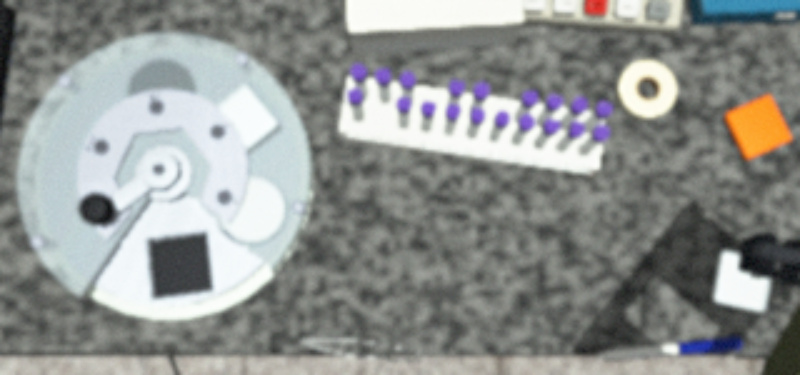

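View pics/s16.png

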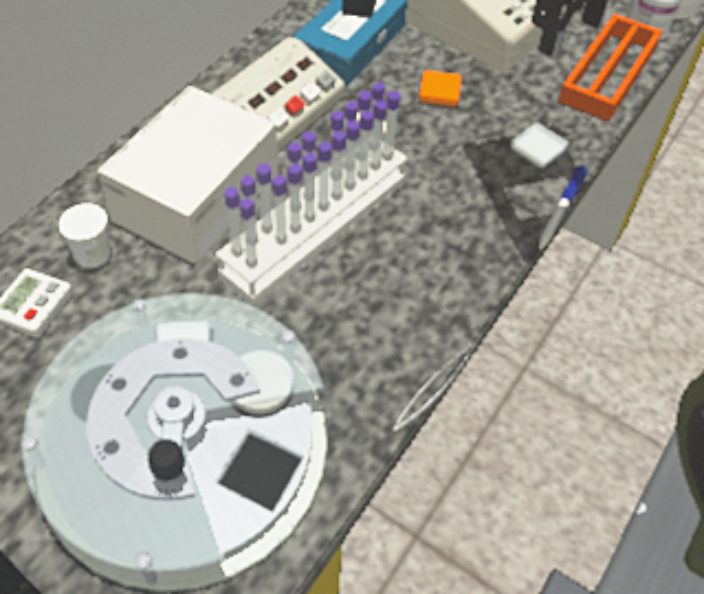

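Call:
carry_out:
  motion:
    - {"dx": -0.66,"dy": 0.1,"dz": -6,"ax": 0,"ay": 0,"az": 0,"gripper": 7}
    - {"dx": -0.66,"dy": 0.1,"dz": -11,"ax": 0,"ay": 0,"az": 0,"gripper": 7}
    - {"dx": -0.66,"dy": 0.1,"dz": -14,"ax": 0,"ay": 0,"az": 0,"gripper": 7}
    - {"dx": -0.66,"dy": 0.1,"dz": -15.3,"ax": 0,"ay": 0,"az": 0,"gripper": 7}
    - {"dx": -0.66,"dy": 0.1,"dz": -15.3,"ax": 0,"ay": 0,"az": 0,"gripper": 7}
    - {"dx": -0.66,"dy": 0.1,"dz": -15.3,"ax": 0,"ay": 0,"az": 0,"gripper": 6}
    - {"dx": -0.66,"dy": 0.1,"dz": -15.3,"ax": 0,"ay": 0,"az": 0,"gripper": 4.6}
    - {"dx": -0.66,"dy": 0.1,"dz": -15.3,"ax": 0,"ay": 0,"az": 0,"gripper": 4.6}
    - {"dx": -0.66,"dy": 0.1,"dz": -15.3,"ax": 0,"ay": 0,"az": 0,"gripper": 4.6}
    - {"dx": -0.66,"dy": 0.1,"dz": -15.3,"ax": 0,"ay": 0,"az": 0,"gripper": 4.6}
  newtons: 40

```text
time: 31.48
ee_pos: [410.1, -271.8, 16.0]
eef_rot: [[0.003, 0.982, -0.19], [-0.002, -0.19, -0.982], [-1.0, 0.003, 0.002]]
ft_force: [-1.1, 0.3, 6.9]
width: 0.564
```

Call:
carry_out:
  motion:
    - {"dx": 0,"dy": 0,"dz": 2,"ax": 0,"ay": 0,"az": 0,"gripper": 4.6}
    - {"dx": 0,"dy": 0,"dz": 5,"ax": 0,"ay": 0,"az": 0,"gripper": 4.6}
    - {"dx": 0,"dy": 0,"dz": 9,"ax": 0,"ay": 0,"az": 0,"gripper": 4.6}
    - {"dx": 0,"dy": 0,"dz": 9,"ax": 0,"ay": 0,"az": 0,"gripper": 4.6}

```text
time: 31.98
ee_pos: [410.9, -272.6, 108.1]
eef_rot: [[0.007, 0.982, -0.19], [-0.005, -0.19, -0.982], [-1.0, 0.008, 0.004]]
ft_force: [-0.5, 0.2, -0.5]
width: 0.57
```

```bash
python3 - <<'E'
from h import *
s=snap('scene'); im=s['image']; cv2.imwrite('pics/s17.png',cv2.resize(im[60:240,330:490],None,fx=3.3,fy=3.3))
E
```

```text
(no output)
```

View pics/s17.png

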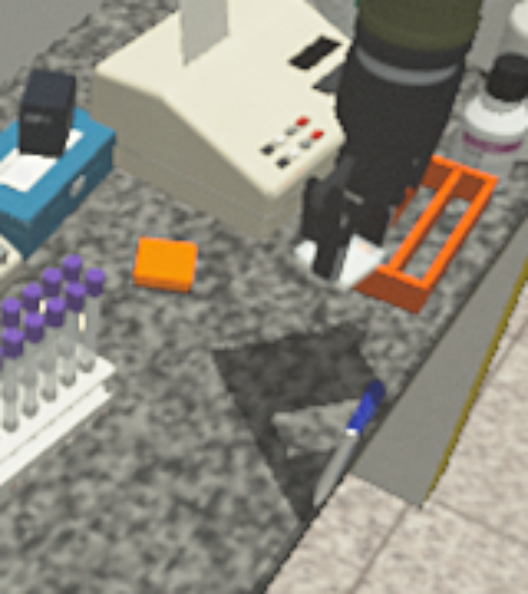

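Call:
carry_out:
  motion:
    - {"dx": 0.2,"dy": 6,"dz": 1,"ax": 0,"ay": 0,"az": 0.06,"gripper": 4.6}
    - {"dx": 0.4,"dy": 12,"dz": 1,"ax": 0,"ay": 0,"az": 0.12,"gripper": 4.6}
    - {"dx": 0.6,"dy": 18,"dz": 1,"ax": 0,"ay": 0,"az": 0.18,"gripper": 4.6}
    - {"dx": 0.8,"dy": 24,"dz": 1,"ax": 0,"ay": 0,"az": 0.24,"gripper": 4.6}
    - {"dx": 1,"dy": 30,"dz": 1,"ax": 0,"ay": 0,"az": 0.3,"gripper": 4.6}
    - {"dx": 1.25,"dy": 36,"dz": 1,"ax": 0,"ay": 0,"az": 0.333,"gripper": 4.6}
    - {"dx": 1.25,"dy": 42,"dz": 1,"ax": 0,"ay": 0,"az": 0.333,"gripper": 4.6}
    - {"dx": 1.25,"dy": 48,"dz": 1,"ax": 0,"ay": 0,"az": 0.333,"gripper": 4.6}
    - {"dx": 1.25,"dy": 52.15,"dz": 1,"ax": 0,"ay": 0,"az": 0.333,"gripper": 4.6}
    - {"dx": 1.25,"dy": 52.15,"dz": -2,"ax": 0,"ay": 0,"az": 0.333,"gripper": 4.6}
    - {"dx": 1.25,"dy": 52.15,"dz": -5.2,"ax": 0,"ay": 0,"az": 0.333,"gripper": 4.6}
    - {"dx": 1.25,"dy": 52.15,"dz": -5.2,"ax": 0,"ay": 0,"az": 0.333,"gripper": 4.6}
    - {"dx": 1.25,"dy": 52.15,"dz": -5.2,"ax": 0,"ay": 0,"az": 0.333,"gripper": 4.6}

```text
time: 33.65
ee_pos: [421.0, 250.6, 51.8]
eef_rot: [[-0.001, 0.99, 0.141], [-0.0, 0.141, -0.99], [-1.0, -0.001, 0.0]]
ft_force: [0.2, 0.4, 0.2]
width: 0.564
```

```bash
python3 - <<'E'
from h import *
s=snap('scene'); im=s['image']; cv2.imwrite('pics/s18.png',cv2.resize(im[240:350,230:350],None,fx=5,fy=5,interpolation=cv2.INTER_CUBIC))
E
```

```text
(no output)
```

View pics/s18.png

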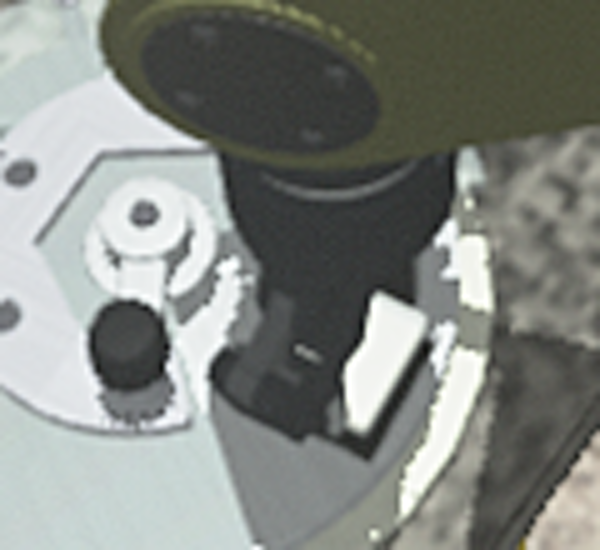

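Call:
carry_out:
  motion:
    - {"dx": 0,"dy": 0,"dz": -0.4,"ax": 0,"ay": 0,"az": 0,"gripper": 4.6}
    - {"dx": 0,"dy": 0,"dz": -0.7,"ax": 0,"ay": 0,"az": 0,"gripper": 4.6}
    - {"dx": 0,"dy": 0,"dz": -1.0,"ax": 0,"ay": 0,"az": 0,"gripper": 4.6}
    - {"dx": 0,"dy": 0,"dz": -1.2,"ax": 0,"ay": 0,"az": 0,"gripper": 4.6}
    - {"dx": 0,"dy": 0,"dz": -1.2,"ax": 0,"ay": 0,"az": 0,"gripper": 4.6}

```text
time: 34.33
ee_pos: [421.2, 250.8, 40.0]
eef_rot: [[-0.0, 0.99, 0.141], [-0.0, 0.141, -0.99], [-1.0, -0.0, 0.0]]
ft_force: [-1.5, -1.1, 1.8]
width: 0.572
```

Call:
carry_out:
  motion:
    - {"dx": 0,"dy": 0,"dz": 0,"ax": 0,"ay": 0,"az": 0,"gripper": 5.5}
    - {"dx": 0,"dy": 0,"dz": 0,"ax": 0,"ay": 0,"az": 0,"gripper": 6.3}
    - {"dx": 0,"dy": 0,"dz": 0,"ax": 0,"ay": 0,"az": 0,"gripper": 6.3}
    - {"dx": 0,"dy": 0,"dz": 0,"ax": 0,"ay": 0,"az": 0,"gripper": 6.3}
    - {"dx": 0,"dy": 0,"dz": 2,"ax": 0,"ay": 0,"az": 0,"gripper": 6.3}
    - {"dx": 0,"dy": 0,"dz": 6,"ax": 0,"ay": 0,"az": 0,"gripper": 6.3}
    - {"dx": 0,"dy": 0,"dz": 12,"ax": 0,"ay": 0,"az": 0,"gripper": 6}
    - {"dx": 0,"dy": 0,"dz": 12,"ax": 0,"ay": 0,"az": 0,"gripper": 5}
    - {"dx": 0,"dy": -10,"dz": 12,"ax": 0,"ay": 0,"az": 0,"gripper": 5}
    - {"dx": 0,"dy": -16,"dz": 12,"ax": 0,"ay": 0,"az": 0,"gripper": 5}
    - {"dx": 0,"dy": -16,"dz": 12,"ax": 0,"ay": 0,"az": 0,"gripper": 5}

```text
time: 35.7
ee_pos: [420.3, 88.8, 158.8]
eef_rot: [[-0.001, 0.99, 0.14], [-0.0, 0.14, -0.99], [-1.0, -0.001, 0.0]]
ft_force: [-0.5, 0.6, 0.9]
width: 0.586
```

```bash
python3 - <<'E'
from h import *
for n in ('scene','top'):
    s=snap(n); im=s['image']
    a=im[190:370,160:340] if n=='scene' else im[140:290,140:460]
    cv2.imwrite('pics/%s19.png'%n[0],cv2.resize(a,None,fx=3.3 if n=='scene' else 2.5,fy=3.3 if n=='scene' else 2.5,interpolation=cv2.INTER_CUBIC))
    P=cloud(s); d=s['depth']; m=(d>0)&(np.hypot(P[...,0]-427,P[...,1]-251)<22)&(im.min(2)>150)&(P[...,2]<60)
    q=P[m]; A=np.c_[q[:,:2]-[427,251],np.ones(len(q))]; print(n,m.sum(),np.percentile(q[:,2],[5,50,95]).round(1),np.linalg.lstsq(A,q[:,2],rcond=None)[0].round(3))
    for nm,x,y,z in [('idx',548,240,60)]:
        u,v=proj(s,[x,y,z]).round().astype(int); print(nm,np.median(P[v-2:v+3,u-2:u+3,2]))
E
```

```text
scene 421 [39.  41.1 42.9] [ 1.6000e-02 -9.0000e-03  4.1041e+01]
idx 61.09239691199238
top 304 [36.5 39.2 42.2] [-3.0000e-03  9.0000e-03  3.9308e+01]
idx 59.017390171672105
```

View pics/s19.png

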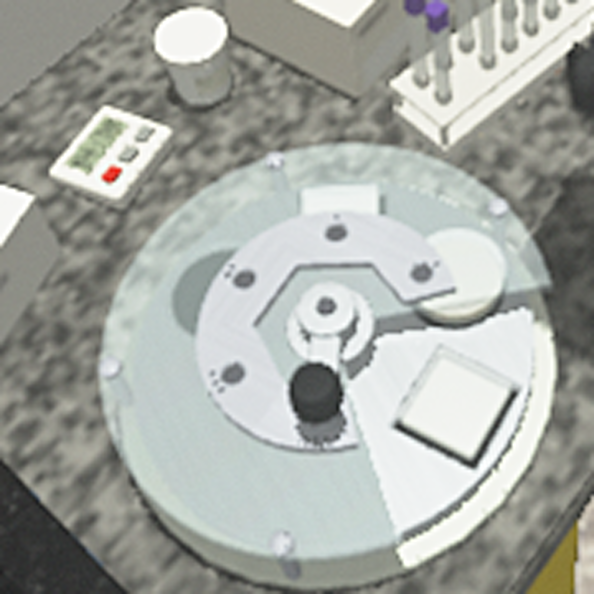

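View pics/t19.png

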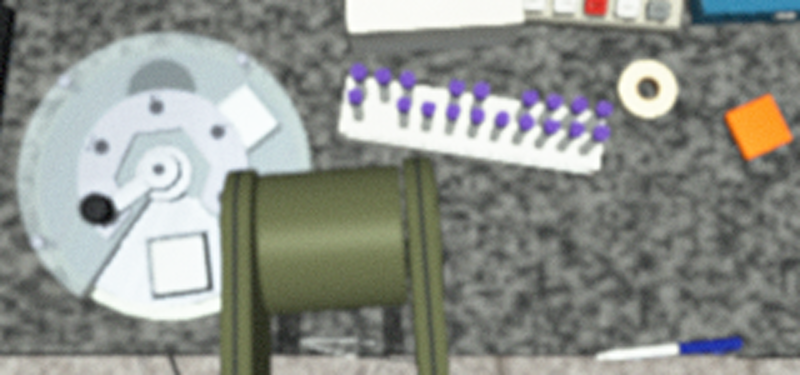

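Call:
carry_out:
  motion:
    - {"dx": 2,"dy": 6,"dz": 0,"ax": 0,"ay": 0,"az": 0,"gripper": 5}
    - {"dx": 3.5,"dy": 12,"dz": 0,"ax": 0,"ay": 0,"az": 0,"gripper": 5}
    - {"dx": 5,"dy": 18,"dz": 0,"ax": 0,"ay": 0,"az": 0,"gripper": 5}
    - {"dx": 5,"dy": 22,"dz": 0,"ax": 0,"ay": 0,"az": 0,"gripper": 5}
    - {"dx": 5,"dy": 22,"dz": 0,"ax": 0,"ay": 0,"az": 0,"gripper": 5}
    - {"dx": 5,"dy": 22,"dz": -3.5,"ax": 0,"ay": 0,"az": 0,"gripper": 5}
    - {"dx": 5,"dy": 22,"dz": -6.3,"ax": 0,"ay": 0,"az": 0,"gripper": 5}
    - {"dx": 5,"dy": 22,"dz": -6.3,"ax": 0,"ay": 0,"az": 0,"gripper": 5}
    - {"dx": 5,"dy": 22,"dz": -6.3,"ax": 0,"ay": 0,"az": 0,"gripper": 3.5}
    - {"dx": 5,"dy": 22,"dz": -6.3,"ax": 0,"ay": 0,"az": 0,"gripper": 2}
    - {"dx": 5,"dy": 22,"dz": -6.3,"ax": 0,"ay": 0,"az": 0,"gripper": 2}
    - {"dx": 5,"dy": 22,"dz": -6.3,"ax": 0,"ay": 0,"az": 0,"gripper": 2}
    - {"dx": 5,"dy": 22,"dz": -6.3,"ax": 0,"ay": 0,"az": 0,"gripper": 2}
    - {"dx": 5,"dy": 22,"dz": -5.7,"ax": 0,"ay": 0,"az": 0,"gripper": 2}
    - {"dx": 5,"dy": 22,"dz": -5.1,"ax": 0,"ay": 0,"az": 0,"gripper": 2}
    - {"dx": 5,"dy": 22,"dz": -5.1,"ax": 0,"ay": 0,"az": 0,"gripper": 2}
  newtons: 80

```text
time: 37.8
ee_pos: [470.0, 309.6, 107.1]
eef_rot: [[-0.003, 0.99, 0.141], [-0.003, 0.141, -0.99], [-1.0, -0.003, 0.002]]
ft_force: [1.5, -3.0, -12.3]
width: 0.285
```

Call:
carry_out:
  motion:
    - {"dx": 0.44,"dy": 0.33,"dz": 0,"ax": 0,"ay": 0,"az": 0,"gripper": 2}
    - {"dx": 0.89,"dy": 0.6,"dz": 0,"ax": 0,"ay": 0,"az": 0,"gripper": 2}
    - {"dx": 1.85,"dy": 1.01,"dz": 0,"ax": 0,"ay": 0,"az": 0,"gripper": 2}
    - {"dx": 2.87,"dy": 1.25,"dz": 0,"ax": 0,"ay": 0,"az": 0,"gripper": 2}
    - {"dx": 3.91,"dy": 1.31,"dz": 0,"ax": 0,"ay": 0,"az": 0,"gripper": 2}
    - {"dx": 4.95,"dy": 1.18,"dz": 0,"ax": 0,"ay": 0,"az": 0,"gripper": 2}
    - {"dx": 5.95,"dy": 0.88,"dz": 0,"ax": 0,"ay": 0,"az": 0,"gripper": 2}
    - {"dx": 6.88,"dy": 0.4,"dz": 0,"ax": 0,"ay": 0,"az": 0,"gripper": 2}
    - {"dx": 7.72,"dy": -0.23,"dz": 0,"ax": 0,"ay": 0,"az": 0,"gripper": 2}
    - {"dx": 8.43,"dy": -0.99,"dz": 0,"ax": 0,"ay": 0,"az": 0,"gripper": 2}
    - {"dx": 9.0,"dy": -1.87,"dz": 0,"ax": 0,"ay": 0,"az": 0,"gripper": 2}
    - {"dx": 9.41,"dy": -2.83,"dz": 0,"ax": 0,"ay": 0,"az": 0,"gripper": 2}
    - {"dx": 9.65,"dy": -3.85,"dz": 0,"ax": 0,"ay": 0,"az": 0,"gripper": 2}
    - {"dx": 9.65,"dy": -3.85,"dz": 0,"ax": 0,"ay": 0,"az": 0,"gripper": 2}

```text
time: 39.55
ee_pos: [568.8, 270.5, 109.2]
eef_rot: [[0.002, 0.99, 0.14], [-0.002, 0.14, -0.99], [-1.0, 0.002, 0.002]]
ft_force: [4.3, -1.0, -12.8]
width: 0.281
```

Call:
carry_out:
  motion:
    - {"dx": 0.06,"dy": -1.04,"dz": 0,"ax": 0,"ay": 0,"az": 0,"gripper": 2}
    - {"dx": -0.07,"dy": -2.08,"dz": 0,"ax": 0,"ay": 0,"az": 0,"gripper": 2}
    - {"dx": -0.37,"dy": -3.08,"dz": 0,"ax": 0,"ay": 0,"az": 0,"gripper": 2}
    - {"dx": -0.85,"dy": -4.01,"dz": 0,"ax": 0,"ay": 0,"az": 0,"gripper": 2}
    - {"dx": -1.48,"dy": -4.85,"dz": 0,"ax": 0,"ay": 0,"az": 0,"gripper": 2}
    - {"dx": -2.24,"dy": -5.56,"dz": 0,"ax": 0,"ay": 0,"az": 0,"gripper": 2}
    - {"dx": -3.12,"dy": -6.13,"dz": 0,"ax": 0,"ay": 0,"az": 0,"gripper": 2}
    - {"dx": -4.08,"dy": -6.54,"dz": 0,"ax": 0,"ay": 0,"az": 0,"gripper": 2}
    - {"dx": -5.1,"dy": -6.78,"dz": 0,"ax": 0,"ay": 0,"az": 0,"gripper": 2}
    - {"dx": -6.14,"dy": -6.84,"dz": 0,"ax": 0,"ay": 0,"az": 0,"gripper": 2}
    - {"dx": -7.18,"dy": -6.71,"dz": 0,"ax": 0,"ay": 0,"az": 0,"gripper": 2}
    - {"dx": -7.69,"dy": -6.58,"dz": 0,"ax": 0,"ay": 0,"az": 0,"gripper": 2}
    - {"dx": -8.18,"dy": -6.41,"dz": 0,"ax": 0,"ay": 0,"az": 0,"gripper": 2}
    - {"dx": -8.18,"dy": -6.41,"dz": 0,"ax": 0,"ay": 0,"az": 0,"gripper": 2}
    - {"dx": -8.18,"dy": -6.41,"dz": 0,"ax": 0,"ay": 0,"az": 0,"gripper": 2}

```text
time: 41.42
ee_pos: [485.7, 208.7, 108.8]
eef_rot: [[-0.001, 0.99, 0.141], [0.001, 0.141, -0.99], [-1.0, -0.0, -0.001]]
ft_force: [1.4, 4.8, -12.0]
width: 0.282
```

```bash
python3 - <<'E'
from h import *
st=arm.state(); p=st['ee_pos'];d=np.array(p[:2])-[508.3,263.7]; print(np.round(p,1),np.hypot(*d),np.arctan2(d[1],d[0])-.141+2.094)
E
```

```text
[485.7 208.7 108.8] 59.42745664438636 -0.007782306706521691
```

Call:
carry_out:
  motion:
    - {"dx": 0,"dy": 0,"dz": -0.5,"ax": 0,"ay": 0,"az": 0,"gripper": 2}
    - {"dx": 0,"dy": 0,"dz": -0.9,"ax": 0,"ay": 0,"az": 0,"gripper": 2}
    - {"dx": 0,"dy": 0,"dz": -1.1,"ax": 0,"ay": 0,"az": 0,"gripper": 2}
    - {"dx": 0,"dy": 0,"dz": -1.2,"ax": 0,"ay": 0,"az": 0,"gripper": 2}
    - {"dx": 0,"dy": 0,"dz": -1.2,"ax": 0,"ay": 0,"az": 0,"gripper": 2}
    - {"dx": 0,"dy": 0,"dz": -1.2,"ax": 0,"ay": 0,"az": 0,"gripper": 2}

```text
time: 42.18
ee_pos: [487.4, 208.3, 98.8]
eef_rot: [[0.004, 0.99, 0.141], [0.0, 0.141, -0.99], [-1.0, 0.004, 0.0]]
ft_force: [-0.4, 1.2, 5.0]
width: 0.279
```

Call:
carry_out:
  motion:
    - {"dx": 0,"dy": 0,"dz": 0,"ax": 0,"ay": 0,"az": 0,"gripper": 5}
    - {"dx": 0,"dy": 0,"dz": 0,"ax": 0,"ay": 0,"az": 0,"gripper": 5}
    - {"dx": 0,"dy": 0,"dz": 3,"ax": 0,"ay": 0,"az": 0,"gripper": 5}
    - {"dx": 0,"dy": 0,"dz": 9,"ax": 0,"ay": 0,"az": 0,"gripper": 5}
    - {"dx": -2,"dy": -6,"dz": 10,"ax": 0,"ay": 0,"az": 0,"gripper": 5}
    - {"dx": -4,"dy": -12,"dz": 10,"ax": 0,"ay": 0,"az": 0,"gripper": 5}
    - {"dx": -6,"dy": -18,"dz": 10,"ax": 0,"ay": 0,"az": 0,"gripper": 5}
    - {"dx": -6,"dy": -24,"dz": 10,"ax": 0,"ay": 0,"az": 0,"gripper": 5}
    - {"dx": -6,"dy": -30,"dz": 10,"ax": 0,"ay": 0,"az": 0,"gripper": 5}
    - {"dx": -6,"dy": -30,"dz": 10,"ax": 0,"ay": 0,"az": 0,"gripper": 5}
    - {"dx": -6,"dy": -30,"dz": 10,"ax": 0,"ay": 0,"az": 0,"gripper": 5}

```text
time: 43.55
ee_pos: [425.5, -91.8, 196.4]
eef_rot: [[-0.001, 0.99, 0.14], [0.001, 0.14, -0.99], [-1.0, -0.001, -0.001]]
ft_force: [0.2, 0.8, -0.5]
width: 0.586
```

```bash
python3 - <<'E'
from h import *
for n in ('scene','top'):
    s=snap(n,n+'_end.png'); im=s['image']
    a=im[190:370,160:340] if n=='scene' else im[140:290,140:340]
    cv2.imwrite('pics/%s20.png'%n[0],cv2.resize(a,None,fx=3.3,fy=3.3,interpolation=cv2.INTER_CUBIC))
    P=cloud(s); m=(im.max(2)<60)&(abs(P[...,0]-486)<25)&(abs(P[...,1]-208)<25); print('knob',m.sum(),np.percentile(P[m],[50,90,98],axis=0).round(1).tolist())
E
```

```text
knob 38 [[480.0, 213.0, 99.0], [490.9, 219.8, 108.9], [493.2, 221.1, 109.7]]
knob 41 [[482.1, 203.7, 106.5], [492.1, 214.6, 108.4], [494.2, 216.2, 110.4]]
```

View pics/s20.png

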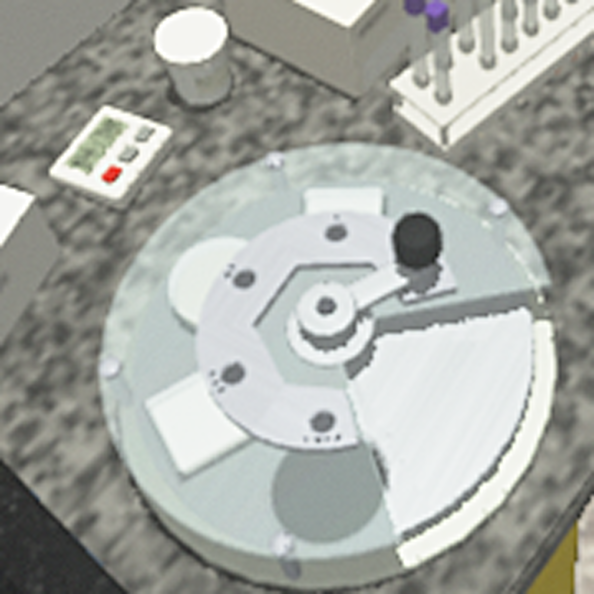

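View pics/top_end.png

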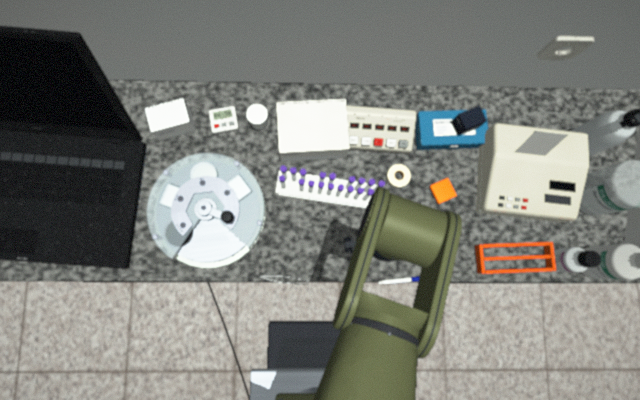

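```bash
python3 - <<'E'
from h import *
a=cv2.imread('pics/top0.png').astype(int); b=cv2.imread('pics/top_end.png').astype(int)
d=np.abs(a-b).max(2)
for n,(u,v) in dict(timer=(223,119),cup=(257,114),tape=(399,175),forceps=(277,279),orange=(443,191),pen_l=(390,281),rack=(330,185)).items(): print(n,np.percentile(d[v-10:v+6,u-10:u+11],95))
print(np.round(arm.state()['ft_force'],1))
print(arm.finish_job())
E
```

```text
timer 12.0
cup 10.0
tape 12.0
forceps 12.0
orange 12.0
pen_l 11.25
rack 11.0
[-0.3  0.5  0.4]
the job is handed in; nothing more can be done
None
```

I loaded all three dishes that were on the counter and indexed the turret to the blank position, with the pin home. The job is handed in at about 44 s of the 210 s. Only two square dishes and one round one were there; neither camera showed a fourth.

- **Loading:** The squares went into nest_square_a and nest_square_b, and the round one into nest_round_b. I checked that the pin was home before each load.
- **Dishes down:** Depth readings put every dish top about 40 mm up and level, which is fully seated.
- **Turret:** The arm stands at the −120° hole with plain plate under the bay. The knob top is 108–110 mm up, the same as in the other locked positions; with the pin riding on the plate at the start it read about 114 mm.
- **Rest of the counter:** Before and after pictures show the timer, cup, tape, forceps, pen, tube rack and the orange square unmoved. The arm is clear and touching nothing.

**Checks that disagreed:**
- **First square dish:** It stopped about 2 mm short, with 12–16 N on the tool, probably because the fingertips had reached the plate. It dropped fully in when I let go, and depth confirmed it.
- **Pin at 3.142 and 4.189:** The tool read 2–3 mm higher than I commanded while lowering the knob, so I nudged the arm slightly. The later views showed the pin home both times.

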